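# Find the lidded mugs with marbles in them and tip those out

### The arm

A 6-joint arm with a two-finger parallel gripper is mounted at the origin on the work surface. World frame = base frame: x ahead of the robot, y to its left, z up, the work surface at z = 0. Lengths are in mm, angles in rad, forces in N, time in s.
With the tool pointing down it reaches from about 425 to 1125 mm from the base axis. Payload 14.9 kg.
Tool frame: the origin (TCP) lies at the very end of the fingers, on their centre line; the grasp point (between the pads) lies 19 mm behind it; z points along the fingers, x is the direction in which the jaws open and shut, and the axes are right-handed (so a half turn about z gives the same grasp; the last joint's range is limited). The gripper opens to 91 mm and grips with 3 to 60 N. Pads are 32 mm wide; open, the fingers measure 118 mm over their backs; the gripper's body (76 mm by 178 mm) begins 60 mm behind the grasp point.
Start: joints at [-1.374, 0.379, 1.734, -0, 1.028, -0.033], TCP at [159.442, -681.613, 213.932] pointing down, gripper open.
Joint ranges: [-2.77, 2.77], [-0.74, 2.19], [0, 2.66], [-1.06, 4.2], [0.31, 2.87], [-3.08, 3.08]. Speed limits (rad/s): [1.89, 1.89, 2.39, 3.14, 3.14, 3.14].

### API

Orientations are given as a rotation vector (axis times angle).
In Python, from cell import r gives the robot as it stands. The module is installed in compiled form; this text tells all that it offers.
- The arm moves only by the tool move_arm, never from a script. Its argument "steps" is a list of rows, each a list of 7 numbers: the turn, a rotation vector about the tool's x, y, z in degrees, then the shift along the tool's x, y, z in m, then the closure, from 0 (fully open) to 1 (shut). In form: [[ax, ay, az, dx, dy, dz, fingers], ...]. A call has 1 to 5 rows; each row shifts and turns the commanded pose from where the row before left it, along the tool's axes as they then stand; what a row does not reach is not made up. A row lasts 1/12 s, in which the tool goes at most 41.7 mm and 7.16 degrees, less where a joint would pass 70% of its speed; a pose out of reach is approached as far as the arm can. A call with a gripper value outside its range is refused whole. The fingers move at their own pace and stop on an object; the grip force is fixed at half the most. Time passes only in rows, so rows that do not move let the fingers close. It gives the time, the measured TCP pose, the force and the opening at its end, in the units of the state.
- r.read_state(): the state, without advancing time (a new reading comes with each control period).
- r.snapshot(name): name is "scene" or "top"; returns (picture, depth): 400x640x3 uint8, red, green, blue; 400x640 float32, mm along the optical axis (not along the pixel's ray), 0 where there is no reading.
- r.camera_model(name): a dict with "fx", "fy", "cx", "cy" (pixels), "R" (3x3) and "t" (3): a world point X has camera coordinates R X + t. Camera axes: x right, y down, z forward; pixel columns grow to the right and rows downward; lengths in mm; the calibration is good to about 2 mm. A picture is of the moment at which its call begins. camera_model takes no time and is no camera call.
- r.hand_in(): hands the job in, once; it reports no verdict.
The state is a dict: "time": time; "qpos": joint angles; "dq": joint speeds; "joint_efforts": joint torques, N m; "position": TCP position; "tool_rot": TCP orientation; "ft_force": force on the tool from outside, world axes, zero at the start; "moment": the same for the moment, N m; "gripper_width": opening from 0.0 (shut) to 1.0 (fully open).
Only numpy, scipy, OpenCV 4.12 (cv2) and the standard library are available. Lean on these libraries where they do the work, as an engineer would, in place of code of your own. Each camera call takes 0.05 s, during which the arm holds its last target.

### The job

Some of the three lidded mugs on the tray still have a donor's glass marbles inside, which the closed lids hide: you can feel by the weight which ones when you lift them. Tip all the marbles out of those into the white mixing bowl, but do not tip the empty mugs. In the end every mug stands upright in its own place on the tray and the other things on the bench are where they were.

Things in the scene. Friction and masses are not known exactly. Their poses are not given: they have to be found in the camera images.
- tray: fixed wooden tray, 270 mm (x) by 430 mm (y), floor 5 mm thick, rim 12 mm high; origin under its centre on the table, z up. Three like mugs stand on it, one at each place_1 to place_3, all handles to the tray's +y (within 0.08 rad). In the rules they are mug_a to mug_c, in another order every time: the order tells nothing
- place_1 (a point): place of a mug, point on its axis 50 mm above its foot (z 0.055), axes as the tray's (-y to the lip, +y to the handle); at the tray's -x, +y corner (-60, +95 mm from its centre). Each mug: dark blue enamelled steel, outer diameter 78 mm at the foot and 90 mm at the rim, 96 mm high, 3 mm wall, with a steel lid 93 mm across lying on the rim
- place_2 (a point): place of a mug, point on its axis 50 mm above its foot (z 0.055), axes as the tray's (-y to the lip, +y to the handle); at the +x, +y corner (+60, +95). Each handle: a flat upright bar 14 mm wide (along x), 10 mm thick (along y), its middle 72 mm from the mug's axis towards +y, reaching from 21 to 83 mm above the mug's foot, an arm at top and bottom, 25 mm free between bar and wall
- place_3 (a point): place of a mug, point on its axis 50 mm above its foot (z 0.055), axes as the tray's (-y to the lip, +y to the handle); at the -y side (0, -155). Lids: loose hinge above the handle; falls open, up to 1.2 rad, when the mug is tipped past level with the lip (opposite the handle) down, shut when upright. Marbles roll out surely from 110 degrees off upright
- bowl: fixed white mixing bowl, round, 220 mm across the rim, 75 mm high, 4 mm wall, open at the top; origin under its centre on the table. The loose glass marbles to be tipped into it: 33 mm and 47 g each, three in a loaded mug (marble_1 to marble_6 in the rules), so a loaded mug weighs 141 g more than an empty one, which weighs 180 to 225 g with its lid
Not all that is in view belongs to the job. Leave any orange look-alike of the bowl alone.

How it is judged:
By the outcome, as a careful person would: the job done as asked, in the order asked, and still so for the second after the job is handed in, with the robot touching nothing.
It also fails if it takes over 72 s, if anything falls off the work surface, if the arm or the gripper's body presses on something with over 40 N, if the wrist force passes 120 N, or if a joint passes its speed limit or range.

## Working session

There is one attempt and no reset: what is moved stays moved. The work goes in short steps, Python scripts to look and compute and a tool call to move; the robot and the scene stay as the last step left them, time stands still between calls to the robot, and variables do not carry over. Pictures are saved under pics/ and viewed, and the job is handed in when it is done.

Besides the shell and the picture viewer there is one more tool, called after "Call:" as name([rows], argument=value, ...), one row to a line, values as JSON. move_arm: Moves the arm, as the interface text tells. Its arguments: {"type":"object","properties":{"steps":{"type":"array","items":{"type":"array","items":{"type":"number"}}}},"required":["steps"]}

```bash
mkdir -p pics; ls; cat > h.py <<'E'
import numpy as np,cv2
from cell import r
from scipy.spatial.transform import Rotation as Ro
def world(cm,u,v,d):
    c=np.array([(u-cm['cx'])/cm['fx']*d,(v-cm['cy'])/cm['fy']*d,d])
    return np.array(cm['R']).T@(c-np.array(cm['t']))
def proj(cm,X):
    c=np.array(cm['R'])@np.array(X)+np.array(cm['t'])
    return cm['cx']+cm['fx']*c[0]/c[2],cm['cy']+cm['fy']*c[1]/c[2]
E
python3 - <<'E'
from h import *
for n in ['scene','top']:
    p,d=r.snapshot(n); cv2.imwrite(f'pics/{n}0.png',p[:,:,::-1]); np.save(n+'0.npy',d)
    print(n,r.camera_model(n))
print(r.read_state())
E
```

```text
pics
scene {'fx': 437.3050929701901, 'fy': 437.3050929701901, 'cx': 317.33095964456635, 'cy': 195.81259577263532, 'R': array([[-0.69818695,  0.71589699,  0.00514621],
       [ 0.40281856,  0.3987757 , -0.8238417 ],
       [-0.59183798, -0.57312254, -0.56679658]]), 't': array([ 340.42869162,  -64.08001575, 1361.6901487 ])}
top {'fx': 373.6727229980533, 'fy': 373.6727229980533, 'cx': 317.21080189056124, 'cy': 207.94852956733354, 'R': array([[-0.01422967, -0.99964747, -0.02241563],
       [-0.99913549,  0.015091  , -0.03873672],
       [ 0.03906134,  0.02184504, -0.998998  ]]), 't': array([-56.91337275, 420.17771082, 878.1609924 ])}
{'time': 0.1, 'qpos': array([-1.37428371e+00,  3.79386892e-01,  1.73471340e+00, -4.57611461e-06,
        1.02850765e+00, -3.32909874e-02]), 'dq': array([-0.00075163,  0.00140035, -0.00058815, -0.00132103, -0.00035749,
       -0.00290471]), 'joint_efforts': array([ 7.59976629e-04, -7.65039897e+01, -4.35295308e+01,  6.52506715e-02,
        3.98341846e-02, -1.23555847e-05]), 'position': array([ 159.38037403, -681.24826565,  213.33677758]), 'tool_rot': array([-2.46096943e+00,  1.95169759e+00,  1.21961134e-03]), 'ft_force': array([-0.34127402, -0.52164647,  0.45719556]), 'moment': array([-0.06425871,  0.03142079,  0.00726322]), 'gripper_width': 1.0032681514131745}
```

View pics/scene0.png

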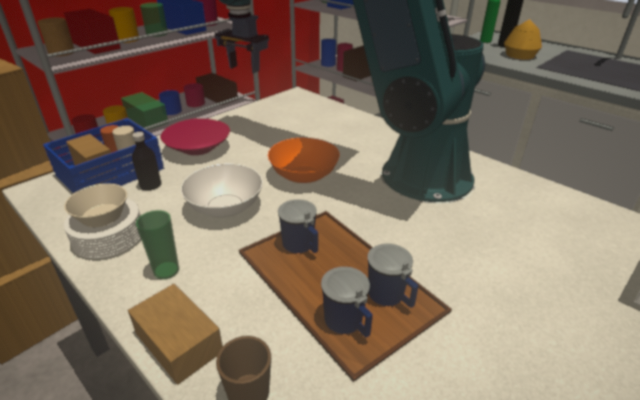

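View pics/top0.png

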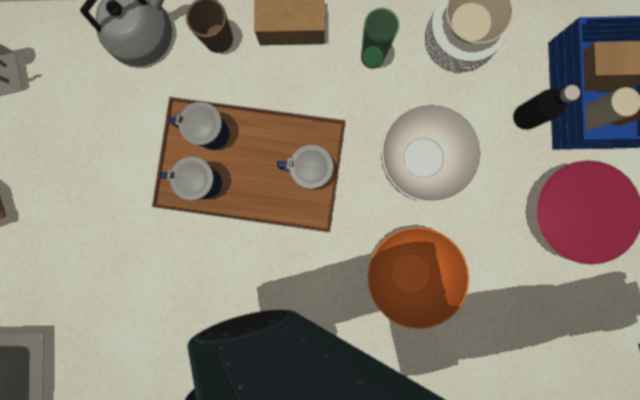

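The top view shows the tray around (250,163), with mug lids at (201,123), (191,178) and (311,167) and handles to the left. The white bowl is at (432,152). Things that could be taken for the bowl are the orange bowl (418,277), the crimson dish (590,212), and the cream bowl on the white pot (475,20). By the description I choose the one at (432,152).

```bash
python3 - <<'E'
from h import *
cm=r.camera_model('top'); d=np.load('top0.npy'); im=cv2.imread('pics/top0.png')
v,u=np.mgrid[0:400,0:640]
c=np.stack([(u-cm['cx'])/cm['fx']*d,(v-cm['cy'])/cm['fy']*d,d],-1)
W=(c-cm['t'])@cm['R']
np.save('W0.npy',W)
for (a,b,s) in [(201,123,8),(191,178,8),(311,167,8),(250,130,3),(432,152,3),(330,50,3)]:
    print((a,b),np.median(W[b-s:b+s+1,a-s:a+s+1].reshape(-1,3),0).round(1))
# lids circle fit z>90
for (a,b) in [(201,123),(191,178),(311,167)]:
    P=W[b-35:b+35,a-35:a+35]; m=(P[...,2]>92)&(P[...,2]<125)&(d[b-35:b+35,a-35:a+35]>0)
    n,l,st,ce=cv2.connectedComponentsWithStats(m.astype(np.uint8)); k=l[35,35]; mm=l==k
    q=P[mm]; (cx,cy),rad=cv2.minEnclosingCircle(q[:,:2].astype(np.float32)); print('lid',cx,cy,rad,q[:,2].mean(),q[:,:2].mean(0),mm.sum())
# bowl rim
m=(W[...,2]>60)&(W[...,2]<90)&(d>0); m[:, :375]=0;m[:,490:]=0;m[:95]=0;m[205:]=0
q=W[m];(cx,cy),rad=cv2.minEnclosingCircle(q[:,:2].astype(np.float32)); print('bowl',cx,cy,rad,q[:,2].max())
# tray corners: from image
def onz(u,v,z):
    R=np.array(cm['R']);t=np.array(cm['t']); o=-R.T@t; dr=R.T@np.array([(u-cm['cx'])/cm['fx'],(v-cm['cy'])/cm['fy'],1]); return o+dr*(z-o[2])/dr[2]
cs=[onz(*p,12) for p in [(171,98),(344,121),(330,230),(154,207)]]
for x in cs: print('corner',x.round(1))
cs=np.array(cs);print('centre',cs.mean(0)); e=cs[0]-cs[1]+cs[3]-cs[2]; print('tray y dir',np.degrees(np.arctan2(e[1],e[0])),np.linalg.norm(e)/2)
cv2.imwrite('pics/crop1.png',cv2.resize(im[85:245,140:500],None,fx=2.2,fy=2.2,interpolation=cv2.INTER_CUBIC))
E
```

```text
(201, 123) [599.9 179.5 109.9]
(191, 178) [482.6 201.2 109.8]
(311, 167) [501.6 -53.5 110.2]
(250, 130) [609.6  96.4   4.3]
(432, 152) [ 548.3 -337.9    4.7]
(330, 50) [ 8.023e+02 -9.940e+01 -3.000e-01]
lid 604.383544921875 186.25265502929688 49.385772705078125 107.21928196382049 [601.91120596 183.40547977] 1496
lid 484.2441711425781 205.8090362548828 49.15176010131836 107.21025529122088 [484.1327168  201.98081207] 1510
lid 505.5881042480469 -50.34164810180664 48.97954177856445 107.56482131063143 [504.74765697 -52.53678561] 1515
bowl 536.5870971679688 -316.8341064453125 109.98819732666016 78.7448160540479
corner [689.2 285.   12. ]
corner [ 624.9 -129.8   12. ]
corner [366.8 -92.5  12. ]
corner [427.3 325.6  12. ]
centre [527.03293593  97.07593925  12.        ]
tray y dir 81.4760013033823 421.06753805854294
```

View pics/crop1.png

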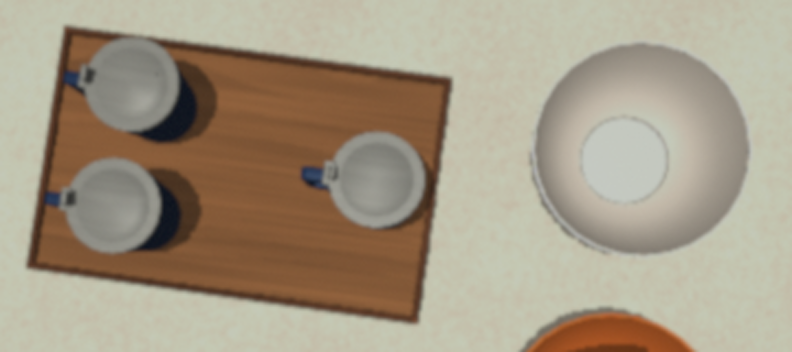

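```bash
cat >> h.py <<'E'
import json,sys
def rec():
    s=r.read_state()
    with open('log.jsonl','a') as f: f.write(json.dumps({k:(np.asarray(v).tolist()) for k,v in s.items()})+'\n')
    return s
def plan(pos,R,fing,n=None,lim=40,alim=7.0):
    """rows from measured pose to target (world pos mm, 3x3 R): constant body twist"""
    s=rec(); R0=Ro.from_rotvec(s['tool_rot']).as_matrix(); p0=np.array(s['position'])
    rv=Ro.from_matrix(R0.T@R).as_rotvec(); d=np.array(pos)-p0
    k=max(int(np.ceil(max(np.linalg.norm(d)/lim,np.degrees(np.linalg.norm(rv))/alim))),1)
    if n: k=max(n,k)
    print('t',round(s['time'],2),'p',p0.round(1),'q',np.round(s['qpos'],3),'F',np.round(s['ft_force'],2),'w',round(s['gripper_width'],3))
    print('rows',k,'rv/row',np.round(np.degrees(rv)/k,2))
    step=Ro.from_rotvec(rv/k)
    for i in range(k):
        Ri=R0@Ro.from_rotvec(rv*i/k).as_matrix()
        print(json.dumps(np.round(np.r_[np.degrees(rv)/k,(Ri.T@d)/k/1000,fing],4).tolist()))
def tool(az,alpha,flip=1):
    """tool z horizontal azimuth az(deg) tilted alpha deg below horizontal; tool x horizontal. flip=1 : x = left-of?"""
    a=np.radians(az);b=np.radians(alpha)
    z=np.array([np.cos(a)*np.cos(b),np.sin(a)*np.cos(b),-np.sin(b)])
    x=flip*np.array([-np.sin(a),np.cos(a),0])
    return np.c_[x,np.cross(z,x),z]
E
python3 - <<'E'
from h import *
plan([560,-330,330],Ro.from_rotvec(r.read_state()['tool_rot']).as_matrix(),0.3)
E
```

```text
t 0.1 p [ 159.4 -681.2  213.3] q [-1.374  0.379  1.735 -0.     1.029 -0.033] F [-0.34 -0.52  0.46] w 1.003
rows 14 rv/row [0. 0. 0.]
[0.0, 0.0, 0.0, -0.0179, -0.0336, -0.0083, 0.3]
[0.0, 0.0, 0.0, -0.0179, -0.0336, -0.0083, 0.3]
[0.0, 0.0, 0.0, -0.0179, -0.0336, -0.0083, 0.3]
[0.0, 0.0, 0.0, -0.0179, -0.0336, -0.0083, 0.3]
[0.0, 0.0, 0.0, -0.0179, -0.0336, -0.0083, 0.3]
[0.0, 0.0, 0.0, -0.0179, -0.0336, -0.0083, 0.3]
[0.0, 0.0, 0.0, -0.0179, -0.0336, -0.0083, 0.3]
[0.0, 0.0, 0.0, -0.0179, -0.0336, -0.0083, 0.3]
[0.0, 0.0, 0.0, -0.0179, -0.0336, -0.0083, 0.3]
[0.0, 0.0, 0.0, -0.0179, -0.0336, -0.0083, 0.3]
[0.0, 0.0, 0.0, -0.0179, -0.0336, -0.0083, 0.3]
[0.0, 0.0, 0.0, -0.0179, -0.0336, -0.0083, 0.3]
[0.0, 0.0, 0.0, -0.0179, -0.0336, -0.0083, 0.3]
[0.0, 0.0, 0.0, -0.0179, -0.0336, -0.0083, 0.3]
```

Call:
move_arm([
  [0,0,0,-0.018,-0.032,-0.014,0.3],
  [0,0,0,-0.018,-0.032,-0.014,0.3],
  [0,0,0,-0.018,-0.032,-0.014,0.3],
  [0,0,0,-0.018,-0.032,-0.014,0.3],
  [0,0,0,-0.018,-0.032,-0.014,0.3],
])

```text
time: 0.52
position: [295.6, -556.0, 284.3]
tool_rot: [-2.461, 1.952, 0.001]
ft_force: [0.1, -0.6, -0.0]
gripper_width: 0.705
```

```bash
python3 -c "
from h import *
s=rec();print(s)"
```

```text
{'time': 0.5167, 'qpos': array([-1.11918819e+00,  1.95129583e-01,  1.83605736e+00,  1.20973126e-05,
        1.11092806e+00,  2.22141403e-01]), 'dq': array([ 6.64991686e-01, -3.64793347e-01,  1.17758642e-01,  6.33044966e-04,
        2.40450010e-01,  6.57811437e-01]), 'joint_efforts': array([-1.02845827e+01, -5.91521072e+01, -4.49301875e+01,  9.77353397e-03,
       -4.00865916e-01, -1.43953979e+00]), 'position': array([ 295.5942833 , -556.02602535,  284.28425307]), 'tool_rot': array([-2.46096049e+00,  1.95238132e+00,  7.31912767e-04]), 'ft_force': array([ 0.08269238, -0.59951168, -0.00766203]), 'moment': array([ 0.02540934, -0.00654349, -0.01968273]), 'gripper_width': 0.7046519188063252}
```

```bash
python3 - <<'E'
from h import *
for f in (1,-1): plan([560,-300,400],tool(-98.5,55,f),0.6)
E
```

```text
t 0.52 p [ 295.6 -556.   284.3] q [-1.119  0.195  1.836  0.     1.111  0.222] F [ 0.08 -0.6  -0.01] w 0.705
rows 11 rv/row [-2.79  1.9  -6.01]
[-2.7919, 1.8975, -6.0092, -0.0172, -0.0287, -0.0105, 0.6]
[-2.7919, 1.8975, -6.0092, -0.0138, -0.0298, -0.0125, 0.6]
[-2.7919, 1.8975, -6.0092, -0.0102, -0.0304, -0.0143, 0.6]
[-2.7919, 1.8975, -6.0092, -0.0065, -0.0305, -0.0161, 0.6]
[-2.7919, 1.8975, -6.0092, -0.0027, -0.0302, -0.0177, 0.6]
[-2.7919, 1.8975, -6.0092, 0.001, -0.0293, -0.0192, 0.6]
[-2.7919, 1.8975, -6.0092, 0.0047, -0.0281, -0.0205, 0.6]
[-2.7919, 1.8975, -6.0092, 0.0083, -0.0264, -0.0216, 0.6]
[-2.7919, 1.8975, -6.0092, 0.0116, -0.0242, -0.0225, 0.6]
[-2.7919, 1.8975, -6.0092, 0.0148, -0.0217, -0.0232, 0.6]
[-2.7919, 1.8975, -6.0092, 0.0177, -0.0189, -0.0236, 0.6]
t 0.52 p [ 295.6 -556.   284.3] q [-1.119  0.195  1.836  0.     1.111  0.222] F [ 0.08 -0.6  -0.01] w 0.705
rows 17 rv/row [1.36 2.   6.33]
[1.3577, 1.9976, 6.3328, -0.0111, -0.0186, -0.0068, 0.6]
[1.3577, 1.9976, 6.3328, -0.0129, -0.0174, -0.0068, 0.6]
[1.3577, 1.9976, 6.3328, -0.0145, -0.0161, -0.0069, 0.6]
[1.3577, 1.9976, 6.3328, -0.0159, -0.0145, -0.007, 0.6]
[1.3577, 1.9976, 6.3328, -0.0172, -0.0129, -0.0073, 0.6]
[1.3577, 1.9976, 6.3328, -0.0183, -0.0111, -0.0076, 0.6]
[1.3577, 1.9976, 6.3328, -0.0191, -0.0092, -0.008, 0.6]
[1.3577, 1.9976, 6.3328, -0.0197, -0.0072, -0.0085, 0.6]
[1.3577, 1.9976, 6.3328, -0.0201, -0.0052, -0.0091, 0.6]
[1.3577, 1.9976, 6.3328, -0.0203, -0.0032, -0.0097, 0.6]
[1.3577, 1.9976, 6.3328, -0.0202, -0.0012, -0.0103, 0.6]
[1.3577, 1.9976, 6.3328, -0.0198, 0.0007, -0.011, 0.6]
[1.3577, 1.9976, 6.3328, -0.0192, 0.0026, -0.0117, 0.6]
[1.3577, 1.9976, 6.3328, -0.0184, 0.0044, -0.0125, 0.6]
[1.3577, 1.9976, 6.3328, -0.0174, 0.0061, -0.0132, 0.6]
[1.3577, 1.9976, 6.3328, -0.0162, 0.0076, -0.014, 0.6]
[1.3577, 1.9976, 6.3328, -0.0147, 0.009, -0.0147, 0.6]
```

Call:
move_arm([
  [-2.8,1.9,-6,-0.017,-0.029,-0.011,0.6],
  [-2.8,1.9,-6,-0.014,-0.03,-0.013,0.6],
  [-2.8,1.9,-6,-0.01,-0.03,-0.014,0.6],
  [-2.8,1.9,-6,-0.007,-0.03,-0.016,0.6],
  [-2.8,1.9,-6,-0.003,-0.03,-0.018,0.6],
])

```text
time: 0.93
position: [415.0, -439.5, 338.0]
tool_rot: [2.618, -1.12, -0.031]
ft_force: [0.3, -0.5, 0.1]
gripper_width: 0.405
```

```bash
python3 - <<'E'
from h import *
plan([560,-300,400],tool(-98.5,55,1),0.6)
s=rec();q=s['qpos'];R=Ro.from_rotvec(s['tool_rot']).as_matrix();print(R.round(3))
for s4 in (1,-1):
  for s5 in (1,-1):
   for s6 in(1,-1):
    E=Ro.from_euler('ZYZYZ',[q[0],q[1]+q[2],s4*q[3],s5*q[4],s6*q[5]]).as_matrix()
    print(s4,s5,s6,(E[:,2]@R[:,2]).round(4),(E[:,0]@R[:,0]).round(4))
E
```

```text
t 0.93 p [ 415.  -439.5  338. ] q [-0.727  0.077  1.892 -0.318  1.119  0.213] F [ 0.29 -0.48  0.1 ] w 0.405
rows 6 rv/row [-2.76  1.88 -5.97]
[-2.7576, 1.8773, -5.9681, 0.0013, -0.0294, -0.0191, 0.6]
[-2.7576, 1.8773, -5.9681, 0.0049, -0.0281, -0.0204, 0.6]
[-2.7576, 1.8773, -5.9681, 0.0085, -0.0264, -0.0215, 0.6]
[-2.7576, 1.8773, -5.9681, 0.0118, -0.0243, -0.0224, 0.6]
[-2.7576, 1.8773, -5.9681, 0.015, -0.0218, -0.023, 0.6]
[-2.7576, 1.8773, -5.9681, 0.0179, -0.019, -0.0235, 0.6]
[[ 0.697 -0.705 -0.133]
 [-0.711 -0.654 -0.258]
 [ 0.095  0.275 -0.957]]Traceback (most recent call last):
  File "<stdin>", line 7, in <module>
  File "scipy/spatial/transform/_rotation.pyx", line 1413, in scipy.spatial.transform._rotation.Rotation.from_euler
ValueError: Expected axis specification to be a non-empty string of upto 3 characters, got ZYZYZ
```

```bash
python3 - <<'E'
from h import *
s=rec();q=s['qpos'];R=Ro.from_rotvec(s['tool_rot']).as_matrix()
def rz(a):return Ro.from_rotvec([0,0,a]).as_matrix()
def ry(a):return Ro.from_rotvec([0,a,0]).as_matrix()
for s4 in (1,-1):
  for s6 in(1,-1):
    E=rz(q[0])@ry(q[1]+q[2])@rz(s4*q[3])@ry(q[4])@rz(s6*q[5])
    print(s4,s6,(E.T@R).round(3).tolist())
print(q)
E
```

```text
1 1 [[-1.0, -0.0, -0.0], [0.0, -1.0, 0.0], [-0.0, 0.0, 1.0]]
1 -1 [[-0.91, 0.414, -0.0], [-0.414, -0.91, 0.0], [-0.0, 0.0, 1.0]]
-1 1 [[-0.955, -0.227, -0.188], [0.293, -0.811, -0.506], [-0.038, -0.539, 0.842]]
-1 -1 [[-0.991, 0.129, 0.038], [-0.129, -0.832, -0.539], [-0.038, -0.539, 0.842]]
[-0.72732868  0.07665739  1.89186248 -0.31828319  1.11857168  0.2134488 ]
```

```bash
cat > kin.py <<'E'
import numpy as np,json
from scipy.optimize import least_squares
from scipy.spatial.transform import Rotation as Ro
rz=lambda a:Ro.from_rotvec([0,0,a]).as_matrix()
ry=lambda a:Ro.from_rotvec([0,a,0]).as_matrix()
LO=np.array([-2.77,-.74,0,-1.06,.31,-3.08]);HI=np.array([2.77,2.19,2.66,4.2,2.87,3.08])
def fk(q,P):
    a1,d,h,L2,L3,e,Lt=P
    s,c=np.sin,np.cos; k=q[1]+q[2]
    w=np.array([a1+L2*s(q[1])+L3*s(k)+e*c(k),d,h+L2*c(q[1])+L3*c(k)-e*s(k)])
    R=rz(q[0])@ry(k)@rz(q[3])@ry(q[4])@rz(q[5]+np.pi)
    return rz(q[0])@w+R[:,2]*Lt,R,rz(q[0])@w
def fit():
    D=[json.loads(l) for l in open('log.jsonl')]
    D.insert(0,dict(qpos=[-1.37428371,.379386892,1.7347134,-4.6e-6,1.02850765,-.0332909874],position=[159.38,-681.25,213.34]))
    f=lambda P:np.concatenate([fk(np.array(x['qpos']),P)[0]-x['position'] for x in D])
    reg=lambda P:np.r_[f(P),(P-P0)*1e-3]
    P0=np.array([0,23,450,600,600,0,250.])
    o=least_squares(reg,P0); return o.x,f(o.x)
def ik(p,R,P,q0=None):
    best=None
    for s in ([q0] if q0 is not None else [])+[np.array([.5,.2,1.9,-.5,1.2,.2]),np.array([.5,.2,1.9,.5,1.2,2]),np.array([.5,.2,1.9,.5,1.2,-2]),np.array([-.5,.2,1.9,1.5,1.5,0]),np.array([.5,.2,1.9,3,1.5,0])]:
        def g(q):
            a,b,_=fk(q,P); return np.r_[(a-p)/100,Ro.from_matrix(R.T@b).as_rotvec()]
        o=least_squares(g,np.clip(s,LO+.01,HI-.01),bounds=(LO,HI))
        if best is None or o.cost<best.cost-1e-9: best=o
        if best.cost<1e-8: break
    return best.x,best.cost
E
python3 - <<'E'
from kin import *
P,res=fit();print(P.round(1));print(res.reshape(-1,3).round(2))
E
```

```text
[1.000e-01 2.330e+01 3.184e+02 5.511e+02 6.040e+02 4.200e+01 2.688e+02]
[[ 0.  0. -0.]
 [ 0. -0.  0.]
 [-0.  0.  0.]
 [-0.  0.  0.]
 [-0.  0.  0.]
 [ 0. -0. -0.]
 [ 0. -0. -0.]
 [ 0. -0. -0.]]
```

```bash
python3 - <<'E'
from kin import *
from h import tool
P,_=fit()
C=np.array([527,97.1]);ty=-8.7
X=np.array([np.cos(np.radians(ty)),np.sin(np.radians(ty))]);Y=np.array([-X[1],X[0]])
for name,(a,b) in dict(p1=(-60,95),p2=(60,95),p3=(0,-155)).items():
  for al in (15,25,35,45):
   for f in(1,-1):
    g=np.r_[C+a*X+(b+72)*Y,65]; R=tool(ty-90,al,f); p=g+R[:,2]*19
    q,c=ik(p,R,P); print(name,al,f,q.round(2),'%.1e'%c,fk(q,P)[2].round(0))
B=np.array([536.6,-316.8])
for al0 in (25,35,45):
  for az in (-130,-110,-98,-80,-60,-40,-20):
   for f in(1,-1):
    out=[]
    for tip in (0,60,120):
      R=tool(az,al0+tip,f); p=np.r_[B,210]+R[:,2]*19
      q,c=ik(p,R,P); out.append((c<1e-6,q[3:].round(2).tolist()))
    if all(o[0] for o in out): print(al0,az,f,out)
E
```

```text
p1 15 1 [ 0.73  0.91  1.64 -0.67  1.77  1.21] 2.8e-30 [529. 510. 130.]
p1 15 -1 [ 0.73  0.91  1.64 -0.67  1.77 -1.94] 5.2e-26 [529. 510. 130.]
p1 25 1 [ 0.72  0.84  1.69 -0.62  1.63  1.19] 3.4e-20 [527. 495. 171.]
p1 25 -1 [ 0.72  0.84  1.69 -0.62  1.63 -1.95] 2.1e-30 [527. 495. 171.]
p1 35 1 [ 0.7   0.76  1.74 -0.57  1.48  1.17] 1.0e-23 [524. 473. 208.]
p1 35 -1 [ 0.7   0.76  1.74 -0.57  1.48 -1.98] 4.2e-21 [524. 473. 208.]
p1 45 1 [ 0.68  0.68  1.8  -0.52  1.33  1.13] 1.7e-28 [520. 446. 242.]
p1 45 -1 [ 0.68  0.68  1.8  -0.52  1.33 -2.01] 1.0e-19 [520. 446. 242.]
p2 15 1 [ 0.62  0.99  1.46 -0.79  1.8   1.08] 2.1e-30 [648. 492. 130.]
p2 15 -1 [ 0.62  0.99  1.46 -0.79  1.8  -2.06] 2.5e-30 [648. 492. 130.]
p2 25 1 [ 0.61  0.92  1.51 -0.72  1.66  1.07] 2.0e-30 [646. 477. 171.]
p2 25 -1 [ 0.61  0.92  1.51 -0.72  1.66 -2.07] 4.3e-22 [646. 477. 171.]
p2 35 1 [ 0.59  0.85  1.56 -0.65  1.52  1.05] 4.6e-31 [643. 455. 208.]
p2 35 -1 [ 0.59  0.85  1.56 -0.65  1.52 -2.09] 2.6e-30 [643. 455. 208.]
p2 45 1 [ 0.56  0.78  1.61 -0.58  1.37  1.01] 1.8e-20 [638. 428. 242.]
p2 45 -1 [ 0.56  0.78  1.61 
[... 2190 characters left out ...]
1.04, 1.37]), (np.True_, [-0.17, 2.05, 1.42])]
45 -130 1 [(np.True_, [-0.74, 1.31, 0.76]), (np.True_, [0.32, 0.95, -0.17]), (np.True_, [1.21, 1.51, -0.95])]
45 -130 -1 [(np.True_, [-0.74, 1.31, -2.38]), (np.True_, [0.32, 0.95, 2.97]), (np.True_, [1.21, 1.51, 2.19])]
45 -110 1 [(np.True_, [-0.91, 1.1, 0.62]), (np.True_, [0.29, 1.04, -0.48]), (np.True_, [0.98, 1.72, -0.96])]
45 -110 -1 [(np.True_, [-0.91, 1.1, -2.52]), (np.True_, [0.29, 1.04, 2.66]), (np.True_, [0.98, 1.72, 2.18])]
45 -98 1 [(np.True_, [-1.02, 0.96, 0.54]), (np.True_, [0.26, 1.09, -0.66]), (np.True_, [0.85, 1.84, -1.0])]
45 -98 -1 [(np.True_, [-1.02, 0.96, -2.6]), (np.True_, [0.26, 1.09, 2.49]), (np.True_, [0.85, 1.84, 2.14])]
```

```bash
python3 - <<'E'
from h import *
W=np.load('W0.npy');d=np.load('top0.npy');im=cv2.imread('pics/top0.png')[:,:,::-1].astype(int)
cm=r.camera_model('top')
C=np.array([527,97.1]);ty=-8.7
X=np.array([np.cos(np.radians(ty)),np.sin(np.radians(ty))]);Y=np.array([-X[1],X[0]])
for n,(a,b) in dict(p1=(-60,95),p2=(60,95),p3=(0,-155)).items():
  g=C+a*X+b*Y
  T=(W[...,:2]-g); tx=T@X; t_y=T@Y
  m=(abs(tx)<25)&(t_y>52)&(t_y<85)&(W[...,2]>40)&(d>0)
  # bluish
  v=np.c_[tx[m],t_y[m],W[...,2][m]]
  print(n,g.round(1),m.sum(),v.mean(0).round(1)); print(v[v[:,1].argsort()][::3].round(0).tolist())
  # lid rim centre: pts z 104-112 circle, exclude hinge
  m=(np.hypot(tx,t_y)<60)&(W[...,2]>95)&(t_y<40)&(d>0)
  e=m&~cv2.erode(m.astype(np.uint8),np.ones((3,3))).astype(bool)&(t_y<36)
  q=np.c_[tx[e],t_y[e]]
  A=np.c_[2*q,np.ones(len(q))];s=np.linalg.lstsq(A,(q**2).sum(1),rcond=None)[0];print('lid circle off',s[:2].round(1),np.sqrt(s[2]+s[0]**2+s[1]**2).round(1))
  u,v=proj(cm,np.r_[g+72*Y,88]);print('pred bar top px',round(u,1),round(v,1), 'lid ctr',np.round(proj(cm,np.r_[g,108]),1))
im=cv2.imread('pics/top0.png')
a=cv2.resize(im[95:205,155:245],None,fx=5,fy=5,interpolation=cv2.INTER_CUBIC)
b=cv2.resize(im[140:200,270:340],None,fx=5,fy=5,interpolation=cv2.INTER_CUBIC)
c=np.zeros((550,800,3),np.uint8);c[:,:450]=a;c[:300,450:]=b;cv2.imwrite('pics/h2.png',c)
E
```

```text
p1 [482.1 200.1] 48 [ 1.6 67.6 88.9]
[[-6.0, 52.0, 105.0], [7.0, 54.0, 105.0], [-4.0, 55.0, 105.0], [-0.0, 64.0, 85.0], [-1.0, 65.0, 88.0], [6.0, 66.0, 87.0], [8.0, 67.0, 85.0], [7.0, 68.0, 89.0], [-4.0, 69.0, 88.0], [1.0, 70.0, 87.0], [-2.0, 71.0, 87.0], [7.0, 72.0, 89.0], [3.0, 73.0, 86.0], [2.0, 74.0, 88.0], [6.0, 75.0, 88.0], [6.0, 77.0, 87.0]]
lid circle off [1.6 2.8] 44.2
pred bar top px 162.8 175.1 lid ctr [191.8 178.5]
p2 [600.7 181.9] 66 [ 2.2 68.6 83.3]
[[-7.0, 52.0, 107.0], [-4.0, 53.0, 107.0], [0.0, 54.0, 105.0], [1.0, 63.0, 88.0], [4.0, 64.0, 87.0], [1.0, 65.0, 88.0], [-3.0, 66.0, 85.0], [6.0, 67.0, 86.0], [-3.0, 68.0, 86.0], [3.0, 69.0, 87.0], [10.0, 69.0, 87.0], [-0.0, 70.0, 65.0], [-1.0, 71.0, 52.0], [-0.0, 71.0, 90.0], [10.0, 72.0, 86.0], [-2.0, 72.0, 87.0], [-1.0, 73.0, 69.0], [-2.0, 74.0, 44.0], [6.0, 74.0, 90.0], [-3.0, 75.0, 63.0], [1.0, 76.0, 84.0], [-0.0, 77.0, 87.0]]
lid circle off [1.8 2. ] 45.0
pred bar top px 171.1 121.1 lid ctr [200.2 123. ]
p3 [503.6 -56.1] 87 [ 0.3 66.4 86.6]
[[0.0, 52.0, 106.0], [7.0, 53.0, 106.0], [9.0, 53.0, 105.0], [-9.0, 54.0, 97.0], [2.0, 55.0, 106.0], [-0.0, 58.0, 89.0], [2.0, 58.0, 89.0], [-4.0, 60.0, 86.0], [2.0, 61.0, 88.0], [-5.0, 62.0, 87.0], [2.0, 63.0, 88.0], [-3.0, 64.0, 89.0], [1.0, 65.0, 88.0], [-5.0, 67.0, 86.0], [1.0, 67.0, 87.0], [8.0, 69.0, 84.0], [1.0, 69.0, 89.0], [3.0, 70.0, 87.0], [-3.0, 71.0, 54.0], [-2.0, 71.0, 88.0], [3.0, 72.0, 88.0], [7.0, 73.0, 86.0], [-5.0, 73.0, 50.0], [0.0, 74.0, 87.0], [7.0, 75.0, 87.0], [-4.0, 76.0, 85.0], [-5.0, 76.0, 80.0], [7.0, 77.0, 86.0], [0.0, 78.0, 86.0]]
lid circle off [0.4 3. ] 43.0
pred bar top px 279.8 163.2 lid ctr [312.3 166.3]
```

View pics/h2.png

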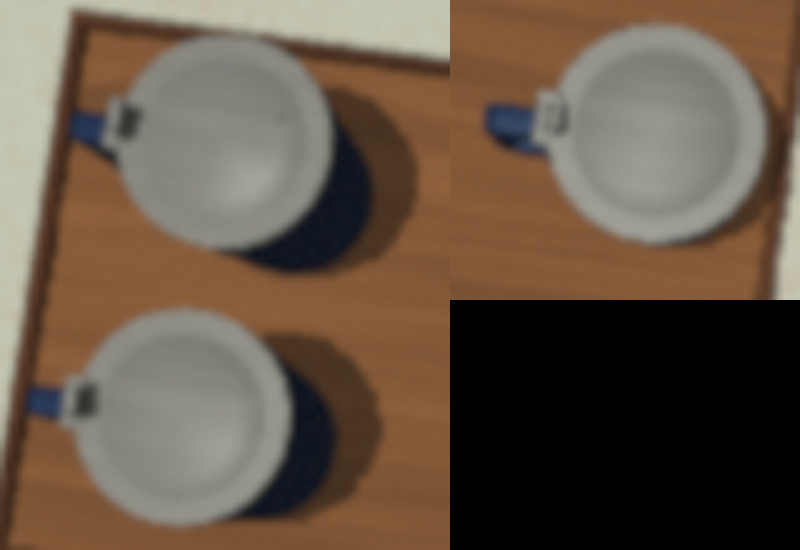

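```bash
cat >> h.py <<'E'
TY=-8.7; C0=np.array([527,97.1])
XX=np.array([np.cos(np.radians(TY)),np.sin(np.radians(TY)),0]);YY=np.array([-XX[1],XX[0],0])
OFF={1:(-60,95),2:(60,95),3:(0,-155)}
def bar(i,z=62,dx=0,dy=0):
    a,b=OFF[i]; return np.r_[C0,0]+(a+dx)*XX+(b+72+dy)*YY+np.array([0,0,z])
def tcp(g,R,back=0): return g+R[:,2]*(19-back)
E
python3 - <<'E'
from h import *
from kin import fit
P,e=fit();print(P.round(1))
plan([580,-10,340],tool(TY-90,65,1),0.6)
R=tool(TY-90,45,1)
g=tcp(bar(1,62,2,1),R,3);print(g, g-R[:,2]*110)
E
```

```text
[1.000e-01 2.330e+01 3.184e+02 5.511e+02 6.040e+02 4.200e+01 2.688e+02]
t 0.93 p [ 415.  -439.5  338. ] q [-0.727  0.077  1.892 -0.318  1.119  0.213] F [ 0.29 -0.48  0.1 ] w 0.405
rows 12 rv/row [-0.58  0.67 -3.03]
[-0.5765, 0.667, -3.0298, -0.0158, -0.0331, -0.0112, 0.6]
[-0.5765, 0.667, -3.0298, -0.0139, -0.0337, -0.0117, 0.6]
[-0.5765, 0.667, -3.0298, -0.012, -0.0343, -0.0122, 0.6]
[-0.5765, 0.667, -3.0298, -0.01, -0.0348, -0.0127, 0.6]
[-0.5765, 0.667, -3.0298, -0.008, -0.0351, -0.0132, 0.6]
[-0.5765, 0.667, -3.0298, -0.006, -0.0353, -0.0136, 0.6]
[-0.5765, 0.667, -3.0298, -0.004, -0.0355, -0.014, 0.6]
[-0.5765, 0.667, -3.0298, -0.0019, -0.0355, -0.0144, 0.6]
[-0.5765, 0.667, -3.0298, 0.0001, -0.0354, -0.0148, 0.6]
[-0.5765, 0.667, -3.0298, 0.0021, -0.0352, -0.0151, 0.6]
[-0.5765, 0.667, -3.0298, 0.0042, -0.0349, -0.0154, 0.6]
[-0.5765, 0.667, -3.0298, 0.0062, -0.0344, -0.0157, 0.6]
[493.36785154 260.75656887  50.6862915 ] [505.13318223 337.64334923 128.46803743]
```

Call:
move_arm([
  [-0.6,0.7,-3,-0.016,-0.033,-0.011,0.6],
  [-0.6,0.7,-3,-0.014,-0.034,-0.012,0.6],
  [-0.6,0.7,-3,-0.012,-0.034,-0.012,0.6],
  [-0.6,0.7,-3,-0.01,-0.035,-0.013,0.6],
  [-0.6,0.7,-3,-0.008,-0.035,-0.013,0.6],
])

```text
time: 1.35
position: [484.0, -260.3, 338.5]
tool_rot: [2.681, -0.745, -0.034]
ft_force: [0.1, -0.9, -0.2]
gripper_width: 0.402
```

Call:
move_arm([
  [-0.6,0.7,-3,-0.006,-0.035,-0.014,0.6],
  [-0.6,0.7,-3,-0.004,-0.035,-0.014,0.6],
  [-0.6,0.7,-3,-0.002,-0.035,-0.014,0.6],
  [-0.6,0.7,-3,0,-0.035,-0.015,0.6],
  [-0.6,0.7,-3,0.002,-0.035,-0.015,0.6],
])

```text
time: 1.77
position: [553.1, -83.2, 339.9]
tool_rot: [2.698, -0.365, -0.037]
ft_force: [0.8, -1.2, -0.3]
gripper_width: 0.394
```

```bash
python3 - <<'E'
from h import *
R=tool(TY-90,45,1)
g=tcp(bar(1,62,2,1),R,3)
plan(g-R[:,2]*110,R,0.6)
E
```

```text
t 1.77 p [553.1 -83.2 339.9] q [ 1.000e-03  7.100e-02  1.916e+00 -4.310e-01  1.271e+00  4.240e-01] F [ 0.77 -1.19 -0.28] w 0.394
rows 12 rv/row [-1.74  0.19 -0.52]
[-1.7424, 0.1888, -0.5185, -0.0135, -0.037, 0.0024, 0.6]
[-1.7424, 0.1888, -0.5185, -0.0131, -0.0372, 0.0012, 0.6]
[-1.7424, 0.1888, -0.5185, -0.0128, -0.0373, 0.0001, 0.6]
[-1.7424, 0.1888, -0.5185, -0.0125, -0.0374, -0.0011, 0.6]
[-1.7424, 0.1888, -0.5185, -0.0121, -0.0375, -0.0023, 0.6]
[-1.7424, 0.1888, -0.5185, -0.0118, -0.0375, -0.0035, 0.6]
[-1.7424, 0.1888, -0.5185, -0.0114, -0.0375, -0.0047, 0.6]
[-1.7424, 0.1888, -0.5185, -0.0111, -0.0374, -0.0058, 0.6]
[-1.7424, 0.1888, -0.5185, -0.0107, -0.0373, -0.007, 0.6]
[-1.7424, 0.1888, -0.5185, -0.0104, -0.0372, -0.0082, 0.6]
[-1.7424, 0.1888, -0.5185, -0.01, -0.037, -0.0093, 0.6]
[-1.7424, 0.1888, -0.5185, -0.0096, -0.0368, -0.0105, 0.6]
```

Call:
move_arm([
  [-1.7,0.2,-0.5,-0.013,-0.037,0.002,0.6],
  [-1.7,0.2,-0.5,-0.013,-0.037,0.001,0.6],
  [-1.7,0.2,-0.5,-0.013,-0.037,0,0.6],
  [-1.7,0.2,-0.5,-0.012,-0.037,-0.001,0.6],
  [-1.7,0.2,-0.5,-0.012,-0.037,-0.002,0.6],
])

```text
time: 2.18
position: [533.7, 90.8, 252.3]
tool_rot: [2.557, -0.29, -0.051]
ft_force: [1.6, -0.2, -0.9]
gripper_width: 0.401
```

Call:
move_arm([
  [-1.7,0.2,-0.5,-0.012,-0.037,-0.003,0.6],
  [-1.7,0.2,-0.5,-0.011,-0.037,-0.005,0.6],
  [-1.7,0.2,-0.5,-0.011,-0.037,-0.006,0.6],
  [-1.7,0.2,-0.5,-0.011,-0.037,-0.007,0.6],
  [-1.7,0.2,-0.5,-0.01,-0.037,-0.008,0.6],
])

```text
time: 2.6
position: [514.7, 265.1, 165.7]
tool_rot: [2.415, -0.215, -0.065]
ft_force: [0.3, -0.5, 0.0]
gripper_width: 0.401
```

```bash
python3 - <<'E'
from h import *
R=tool(TY-90,45,1)
g=tcp(bar(1,62,2,1),R,3)
plan(g-R[:,2]*60,R,0.6)
from kin import fit
P,e=fit();print(P.round(1),abs(e).max())
E
```

```text
t 2.6 p [514.7 265.1 165.7] q [ 0.647  0.515  1.775 -0.478  1.431  1.036] F [ 0.3  -0.48  0.  ] w 0.401
rows 3 rv/row [-1.28  0.11 -0.45]
[-1.2761, 0.1146, -0.4495, -0.0073, -0.0245, 0.0106, 0.6]
[-1.2761, 0.1146, -0.4495, -0.0072, -0.0248, 0.01, 0.6]
[-1.2761, 0.1146, -0.4495, -0.007, -0.0251, 0.0094, 0.6]
[  0.   23.3 318.1 550.8 603.9  41.4 268.8] 0.002844592699347004
```

Call:
move_arm([
  [-1.3,0.1,-0.5,-0.007,-0.025,0.011,0.6],
  [-1.3,0.1,-0.4,-0.007,-0.025,0.01,0.6],
  [-1.3,0.1,-0.4,-0.007,-0.025,0.009,0.6],
  [0,0,0,0,0,0,0.6],
])

```text
time: 2.93
position: [498.4, 302.0, 89.1]
tool_rot: [2.346, -0.176, -0.079]
ft_force: [-1.1, -0.2, -0.5]
gripper_width: 0.404
```

```bash
python3 - <<'E'
from h import *
R=tool(TY-90,45,1)
g=tcp(bar(1,62,2,1),R,3)
plan(g,R,0.6,4)
for n in ['scene','top']:
    p,d=r.snapshot(n); cv2.imwrite(f'pics/{n}1.png',p[:,:,::-1])
    cm=r.camera_model(n);print(n,np.round(proj(cm,r.read_state()['position']),1))
    x,y=(300,200) if n=='scene' else (110,90)
    cv2.imwrite(f'pics/{n}1c.png',cv2.resize(p[y:y+160,x:x+200,::-1],None,fx=3.5,fy=3.5,interpolation=cv2.INTER_CUBIC))
E
```

```text
t 2.93 p [498.4 302.   89.1] q [ 0.716  0.669  1.728 -0.48   1.422  1.108] F [-1.14 -0.21 -0.46] w 0.404
rows 4 rv/row [0.07 0.04 0.05]
[0.0687, 0.041, 0.0489, 0.0004, 0.0005, 0.0141, 0.6]
[0.0687, 0.041, 0.0489, 0.0003, 0.0005, 0.0141, 0.6]
[0.0687, 0.041, 0.0489, 0.0003, 0.0005, 0.0141, 0.6]
[0.0687, 0.041, 0.0489, 0.0003, 0.0005, 0.0141, 0.6]
scene [425.4 290.4]
top [148.  171.5]
```

View pics/scene1c.png

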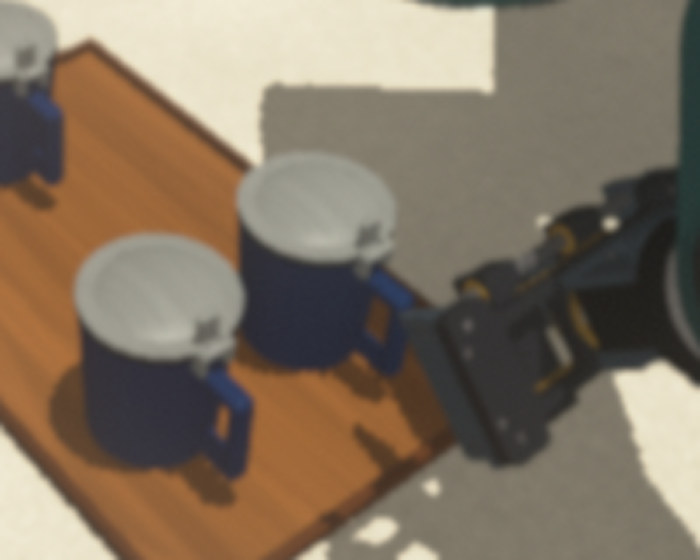

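View pics/top1c.png

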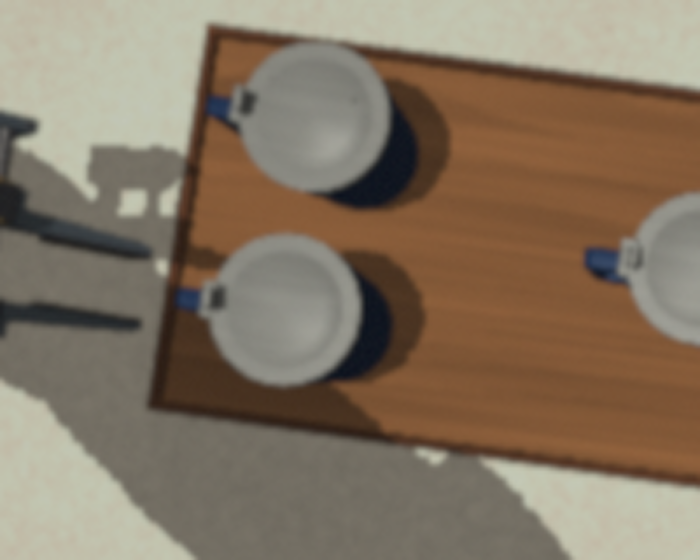

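The crops show the open fingers' tips at about (150,252) and (140,322), straddling the line of place_1's handle at (185,298), with about 3 mm to correct towards −x.

```bash
python3 - <<'E'
from h import *
R=tool(TY-90,45,1)
g=tcp(bar(1,62,-1,1),R,3)
plan(g,R,0.6,4)
E
```

```text
t 3.03 p [500.7 301.3  93.3] q [ 0.713  0.662  1.728 -0.481  1.423  1.106] F [0.66 0.07 0.35] w 0.405
rows 4 rv/row [ 0.01  0.02 -0.  ]
[0.0097, 0.0225, -0.0007, -0.001, -0.0003, 0.0148, 0.6]
[0.0097, 0.0225, -0.0007, -0.001, -0.0002, 0.0148, 0.6]
[0.0097, 0.0225, -0.0007, -0.001, -0.0002, 0.0148, 0.6]
[0.0097, 0.0225, -0.0007, -0.001, -0.0002, 0.0148, 0.6]
```

Call:
move_arm([
  [0,0,0,-0.001,0,0.018,0.6],
  [0,0,0,-0.001,0,0.018,0.6],
  [0,0,0,-0.001,0,0.014,0.6],
  [0,0,0,-0.001,0,0.009,0.6],
  [0,0,0,0,0,0,0.6],
])

```text
time: 3.45
position: [490.4, 259.3, 52.0]
tool_rot: [2.35, -0.182, -0.076]
ft_force: [-0.4, -0.3, 0.3]
gripper_width: 0.403
```

```bash
python3 - <<'E'
from h import *
R=tool(TY-90,45,1)
g=tcp(bar(1,62,-1,1),R,3)
p,d=r.snapshot('scene'); cv2.imwrite('pics/s2c.png',cv2.resize(p[200:360,300:500,::-1],None,fx=3.5,fy=3.5,interpolation=cv2.INTER_CUBIC))
plan(g,R,0.6,1)
E
```

```text
t 3.5 p [490.9 260.3  52.6] q [ 0.677  0.684  1.797 -0.512  1.33   1.131] F [-0.41  0.08 -0.73] w 0.399
rows 1 rv/row [-0.03  0.11 -0.12]
[-0.033, 0.1084, -0.1199, -0.0006, -0.0019, 0.0007, 0.6]
```

View pics/s2c.png

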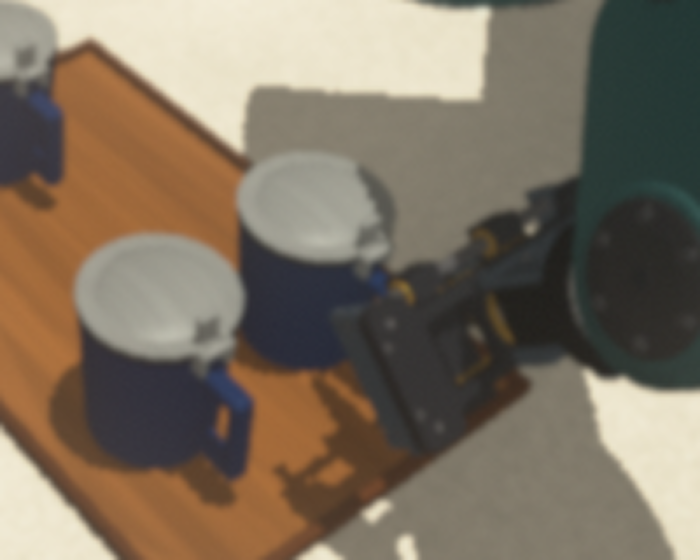

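The fingers now sit around place_1's handle at about (375,300) in the crop, and nothing has moved. Closing.

Call:
move_arm([
  [0,0,0,0,0,0,1],
  [0,0,0,0,0,0,1],
  [0,0,0,0,0,0,1],
  [0,0,0,0,0,0,1],
  [0,0,0,0,0,0,1],
])

```text
time: 3.92
position: [491.1, 261.4, 52.5]
tool_rot: [2.352, -0.181, -0.074]
ft_force: [1.3, 2.6, 4.9]
gripper_width: 0.152
```

```bash
python3 - <<'E'
from h import *
s=rec();print(s['position'],s['ft_force'],s['gripper_width']*91)
z=Ro.from_rotvec(s['tool_rot']).as_matrix();print('up 50 in tool',(z.T@[0,0,0.05]).round(4))
E
```

```text
[491.12575325 261.40693628  52.54667028] [1.31763353 2.57102496 4.90499795] 13.863566839889108
up 50 in tool [ 0.      0.0353 -0.0354]
```

Call:
move_arm([
  [0,0,0,0,0.007,-0.007,1],
  [0,0,0,0,0.012,-0.012,1],
  [0,0,0,0,0.012,-0.012,1],
  [0,0,0,0,0.007,-0.007,1],
  [0,0,0,0,0,0,1],
])

```text
time: 4.33
position: [491.5, 261.7, 108.0]
tool_rot: [2.353, -0.182, -0.072]
ft_force: [-0.5, -0.1, -1.9]
gripper_width: 0.149
```

Call:
move_arm([
  [0,0,0,0,0,0,1],
  [0,0,0,0,0,0,1],
])

```text
time: 4.5
position: [490.4, 260.7, 105.3]
tool_rot: [2.351, -0.181, -0.075]
ft_force: [-0.1, 0.3, -1.6]
gripper_width: 0.149
```

```bash
python3 - <<'E'
from h import *
F=[];M=[]
for i in range(6):
    p,d=r.snapshot('scene'); s=rec(); F.append(s['ft_force']);M.append(s['moment'])
print(np.round(F,2)); print(np.round(M,3)); print(s['time'],s['position'],s['tool_rot'],s['gripper_width'])
cv2.imwrite('pics/s3.png',p[:,:,::-1])
E
```

```text
[[ 0.82 -0.18 -1.97]
 [ 0.14 -0.26 -1.58]
 [-0.29 -0.54 -2.72]
 [ 0.32  0.17 -1.79]
 [-0.37  0.82 -1.65]
 [-0.61  0.58 -2.25]]
[[ 0.752 -0.25  -0.011]
 [ 0.728 -0.194 -0.029]
 [ 0.785 -0.176  0.042]
 [ 0.809 -0.22   0.007]
 [ 0.751 -0.199  0.027]
 [ 0.836 -0.218  0.022]]
4.8 [490.5844768  260.79469621 105.44162363] [ 2.35060274 -0.18084915 -0.07531631] 0.15278559407075412
```

View pics/s3.png

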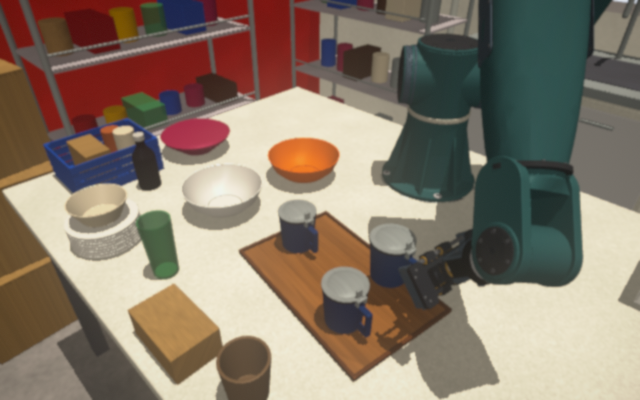

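Place_1's mug weighs about 2.0 N (≈205 g), so it is empty. Putting it back.

Call:
move_arm([
  [0,0,0,0,-0.01,0.01,1],
  [0,0,0,0,-0.01,0.01,1],
  [0,0,0,0,-0.009,0.009,1],
  [0,0,0,0,-0.0055,0.0055,1],
  [0,0,0,0,-0.0025,0.0025,1],
])

```text
time: 5.22
position: [490.2, 260.5, 52.1]
tool_rot: [2.349, -0.18, -0.077]
ft_force: [-2.2, 3.9, 16.6]
gripper_width: 0.15
```

Call:
move_arm([
  [0,0,0,0,0,0,1],
])

```text
time: 5.3
position: [490.5, 260.7, 52.6]
tool_rot: [2.349, -0.181, -0.076]
ft_force: [0.0, -0.1, -1.4]
gripper_width: 0.154
```

Call:
move_arm([
  [0,0,0,0,-0.0004,0.0004,1],
  [0,0,0,0,0,0,0.8],
  [0,0,0,0,0,0,0.6],
  [0,0,0,0,0,0,0.6],
])

```text
time: 5.63
position: [490.9, 261.0, 53.2]
tool_rot: [2.351, -0.181, -0.074]
ft_force: [-0.3, 0.3, -0.6]
gripper_width: 0.313
```

```bash
python3 - <<'E'
from h import *
p,d=r.snapshot('scene'); cv2.imwrite('pics/s4c.png',cv2.resize(p[200:360,300:500,::-1],None,fx=3.5,fy=3.5,interpolation=cv2.INTER_CUBIC))
R=tool(TY-90,45,1)
g2=tcp(bar(2,62,-1,1),R,3)
s=rec();print(s['position'],s['gripper_width'],g2,g2-90*R[:,2])
from kin import *
P,e=fit();print(P.round(1),abs(e).max()); print(ik(g2-90*R[:,2],R,P),fk(ik(g2,R,P)[0],P)[2])
E
```

```text
[490.8795586  260.99451254  53.22859232] 0.35739608702685005 [609.0216363 243.0590529  50.6862915] [618.64781595 305.96641865 114.32590181]
[ -0.   23.3 318.1 550.8 603.9  41.4 268.8] 0.003053750260136212
(array([ 0.62301447,  0.7492646 ,  1.5130945 , -0.53109898,  1.50083239,
        0.98638413]), np.float64(1.5299124945276987e-22)) [637.76772247 430.91556765 240.7294645 ]
```

View pics/s4c.png

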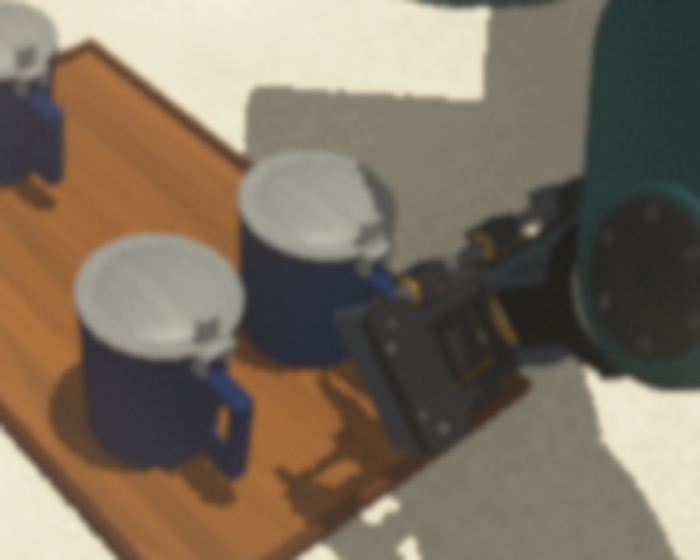

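The mug is back where it stood. Moving over to place_2, which is 120 mm along tool x after retracting.

Call:
move_arm([
  [0,0,0,0,0,-0.012,0.6],
  [0,0,0,0,0,-0.025,0.6],
  [0,0,0,0,0,-0.028,0.6],
  [0,0,0,0.01,0,-0.02,0.6],
  [0,0,0,0.03,0,0,0.6],
])

```text
time: 6.1
position: [539.5, 318.6, 117.0]
tool_rot: [2.355, -0.179, -0.07]
ft_force: [-0.1, 0.9, -1.0]
gripper_width: 0.399
```

Call:
move_arm([
  [0,0,0,0.035,0,0,0.6],
  [0,0,0,0.03,0,0,0.6],
  [0,0,0,0.015,0,0,0.6],
  [0,0,0,0,0,0,0.6],
])

```text
time: 6.43
position: [621.3, 301.8, 114.0]
tool_rot: [2.352, -0.184, -0.073]
ft_force: [0.3, -0.1, 0.3]
gripper_width: 0.396
```

```bash
python3 - <<'E'
from h import *
p,d=r.snapshot('top'); cv2.imwrite('pics/t5c.png',cv2.resize(p[70:230,110:310,::-1],None,fx=3.5,fy=3.5,interpolation=cv2.INTER_CUBIC))
R=tool(TY-90,45,1)
plan(tcp(bar(2,62,-1,1),R,3),R,0.6,5)
E
```

```text
t 6.48 p [619.5 302.  113.7] q [ 0.618  0.748  1.517 -0.532  1.497  0.987] F [-0.12  0.08 -0.21] w 0.399
rows 5 rv/row [-0.02  0.02 -0.03]
[-0.0151, 0.0191, -0.0326, -0.0003, -0.0004, 0.0174, 0.6]
[-0.0151, 0.0191, -0.0326, -0.0003, -0.0004, 0.0174, 0.6]
[-0.0151, 0.0191, -0.0326, -0.0003, -0.0004, 0.0174, 0.6]
[-0.0151, 0.0191, -0.0326, -0.0003, -0.0004, 0.0174, 0.6]
[-0.0151, 0.0191, -0.0326, -0.0003, -0.0004, 0.0174, 0.6]
```

View pics/t5c.png

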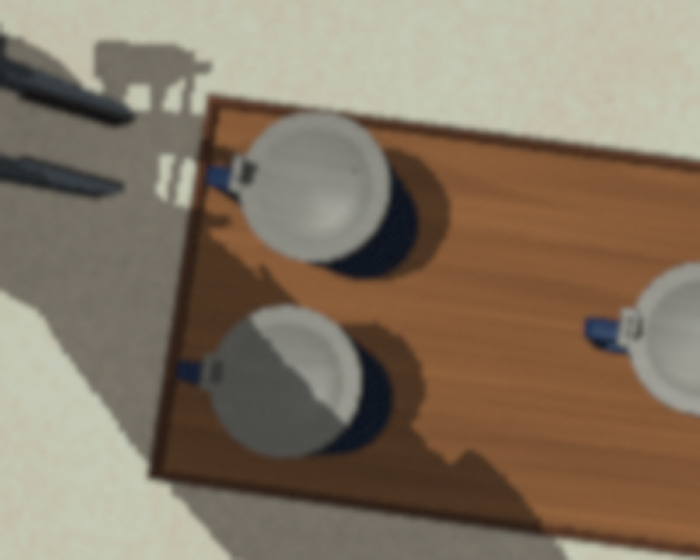

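Fingers are at (130,115) and (120,187). With parallax they line up with the handle at (215,177).

Call:
move_arm([
  [0,0,0,-0.0005,0,0.015,0.6],
  [0,0,0,-0.0005,0,0.025,0.6],
  [0,0,0,0,-0.001,0.025,0.6],
  [0,0,0,0,0,0.014,0.6],
  [0,0,0,0,0,0.007,0.6],
])

```text
time: 6.9
position: [606.4, 241.1, 50.0]
tool_rot: [2.349, -0.18, -0.078]
ft_force: [0.0, -0.3, -0.4]
gripper_width: 0.404
```

Call:
move_arm([
  [0,0,0,0,0,0,0.7],
  [0,0,0,0,0,0,1],
  [0,0,0,0,0,0,1],
  [0,0,0,0,0,0,1],
  [0,0,0,0,0,0,1],
])

```text
time: 7.32
position: [609.1, 243.6, 52.5]
tool_rot: [2.352, -0.181, -0.072]
ft_force: [2.6, 2.3, 3.5]
gripper_width: 0.155
```

Call:
move_arm([
  [0,0,0,0,0.007,-0.007,1],
  [0,0,0,0,0.012,-0.012,1],
  [0,0,0,0,0.012,-0.012,1],
  [0,0,0,0,0.007,-0.007,1],
  [0,0,0,0,0,0,1],
])

```text
time: 7.73
position: [609.6, 243.5, 108.9]
tool_rot: [2.354, -0.183, -0.07]
ft_force: [0.6, 0.2, -3.7]
gripper_width: 0.152
```

Call:
move_arm([
  [0,0,0,0,0,0,1],
  [0,0,0,0,0,0,1],
])

```text
time: 7.9
position: [608.1, 242.6, 105.1]
tool_rot: [2.351, -0.181, -0.075]
ft_force: [-0.3, -1.1, -4.4]
gripper_width: 0.151
```

```bash
python3 - <<'E'
from h import *
F=[];M=[]
for i in range(5):
    p,d=r.snapshot('scene'); s=rec(); F.append(s['ft_force']);M.append(s['moment'])
print(np.mean(F,0),np.std(F,0), np.mean(M,0)); print(s['time'],s['position'],s['tool_rot'],s['gripper_width'])
cv2.imwrite('pics/s6.png',cv2.resize(p[180:360,260:480,::-1],None,fx=3,fy=3))
E
```

```text
[ 0.09332266 -0.01960221 -3.66915491] [0.65034636 0.34507024 0.39652652] [ 1.04542838 -0.25021032  0.00236425]
8.15 [608.11029481 242.55185062 104.73377864] [ 2.35057099 -0.18074195 -0.07552162] 0.1476037451755752
```

View pics/s6.png

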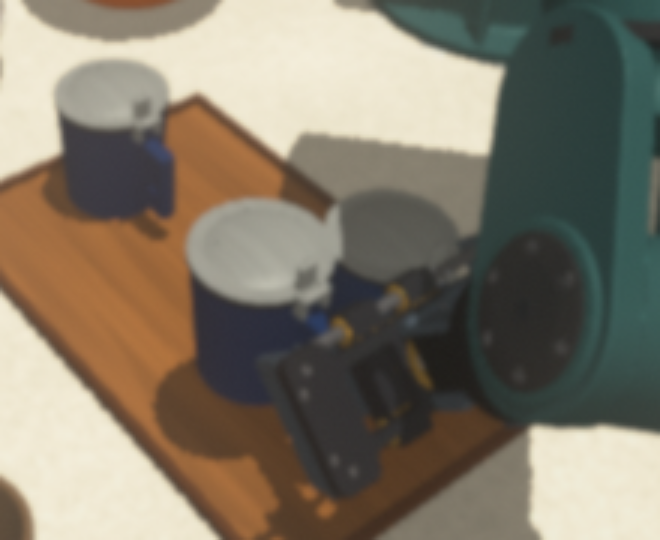

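Place_2's mug weighs about 3.67 N (≈374 g), so it is loaded. Next I check the route to the bowl and the tipping pose.

```bash
python3 - <<'E'
from h import *
from kin import *
P,_=fit(); q=rec()['qpos']
B=np.array([536.6,-316.8])
def chk(n,g,az,al):
    global q
    R=tool(az,al,1);p=tcp(np.array(g,float),R,3);q,c=ik(p,R,P,q);print(n,p.round(0),q.round(2),'%.0e'%c,'wrist',fk(q,P)[2].round(0))
chk('lift',[610,200,240],-98.7,45)
chk('mid',[600,-50,270],-108,45)
for az in (-115,-125):
  for t in (0,30,60,90,110,122): chk(f'pour{az},{t}',np.r_[B,260-60*min(t/90,1)],az,45+t)
plan(tcp(np.array([612,190,230.]),tool(-98.7,45,1),3),tool(-98.7,45,1),1,lim=38)
E
```

```text
lift [608. 189. 229.] [ 0.5   0.51  1.67 -0.6   1.52  0.86] 2e-27 wrist [637. 377. 419.]
mid [597. -61. 259.] [ 0.15  0.37  1.82 -0.7   1.42  0.74] 8e-30 wrist [655. 120. 449.]
pour-115,0 [ 532. -327.  249.] [-0.28  0.33  1.9  -0.84  1.22  0.58] 7e-20 wrist [ 612. -155.  439.]
pour-115,30 [ 535. -321.  225.] [-0.47  0.25  1.9  -0.31  1.    0.14] 1e-19 wrist [ 564. -258.  484.]
pour-115,60 [ 538. -313.  205.] [-0.67  0.3   1.88  0.3   1.04 -0.4 ] 4e-19 wrist [ 509. -376.  464.]
pour-115,90 [ 541. -307.  189.] [-0.84  0.46  1.85  0.74  1.3  -0.78] 2e-23 wrist [ 461. -479.  379.]
pour-115,110 [ 543. -304.  193.] [-0.91  0.58  1.81  0.94  1.54 -0.92] 1e-30 wrist [ 440. -524.  307.]
pour-115,122 [ 543. -303.  196.] [-0.93  0.67  1.79  1.04  1.69 -0.97] 2e-23 wrist [ 433. -540.  257.]
pour-125,0 [ 530. -326.  249.] [-0.3   0.37  1.84 -0.77  1.32  0.66] 2e-21 wrist [ 639. -170.  439.]
pour-125,30 [ 534. -320.  225.] [-0.47  0.27  1.88 -0.3   1.05  0.3 ] 7e-31 wrist [ 574. -263.  484.]
pour-125,60 [ 539. -313.  205.] [-0.68  0.28  1.91  0.31  0.99 -0.24] 2e-25 wrist [ 499. -370.  464.]
pour-125,90 [ 543. -308.  189.] [-0.85  0.42  1.91  0.83  1.2  -0.71] 5e-21 wrist [ 434. -463.  379.]
pour-125,110 [ 545. -305.  193.] [-0.93  0.54  1.89  1.05  1.44 -0.89] 2e-30 wrist [ 405. -504.  307.]
pour-125,122 [ 546. -304.  196.] [-0.96  0.63  1.87  1.16  1.59 -0.97] 2e-22 wrist [ 395. -519.  257.]
t 8.15 p [608.1 242.6 104.7] q [ 0.564  0.704  1.62  -0.568  1.426  0.981] F [ 0.86  0.46 -4.08] w 0.148
rows 4 rv/row [-0.    0.02 -0.01]
[-0.0006, 0.0235, -0.0138, 0.003, 0.0312, -0.0091, 1.0]
[-0.0006, 0.0235, -0.0138, 0.003, 0.0312, -0.0091, 1.0]
[-0.0006, 0.0235, -0.0138, 0.003, 0.0312, -0.0091, 1.0]
[-0.0006, 0.0235, -0.0138, 0.003, 0.0312, -0.0091, 1.0]
```

Call:
move_arm([
  [0,0,0,0.001,0.015,-0.008,1],
  [0,0,0,0.003,0.031,-0.009,1],
  [0,0,0,0.003,0.033,-0.009,1],
  [0,0,0,0.003,0.033,-0.009,1],
  [0,0,0,0.001,0.02,-0.005,1],
])

```text
time: 8.57
position: [609.9, 175.3, 231.1]
tool_rot: [2.352, -0.183, -0.072]
ft_force: [0.9, -0.0, -2.3]
gripper_width: 0.157
```

```bash
python3 - <<'E'
from h import *
R=tool(-108,45,1)
plan(tcp(np.array([600,-60,265.]),R,3),R,1,lim=38)
E
```

```text
t 8.57 p [609.9 175.3 231.1] q [ 0.485  0.498  1.684 -0.605  1.508  0.854] F [ 0.95 -0.03 -2.29] w 0.157
rows 7 rv/row [-0.01 -0.94  0.91]
[-0.0143, -0.9399, 0.9102, 0.0035, 0.0271, 0.0224, 1.0]
[-0.0143, -0.9399, 0.9102, 0.0043, 0.027, 0.0224, 1.0]
[-0.0143, -0.9399, 0.9102, 0.0051, 0.0269, 0.0223, 1.0]
[-0.0143, -0.9399, 0.9102, 0.0059, 0.0268, 0.0222, 1.0]
[-0.0143, -0.9399, 0.9102, 0.0067, 0.0267, 0.0221, 1.0]
[-0.0143, -0.9399, 0.9102, 0.0075, 0.0266, 0.022, 1.0]
[-0.0143, -0.9399, 0.9102, 0.0083, 0.0265, 0.0219, 1.0]
```

Call:
move_arm([
  [0,-0.9,0.9,0.003,0.024,0.018,1],
  [0,-0.9,0.9,0.004,0.027,0.022,1],
  [0,-0.9,0.9,0.005,0.027,0.022,1],
  [0,-0.9,0.9,0.006,0.027,0.022,1],
  [0,-0.9,0.9,0.007,0.027,0.022,1],
])

```text
time: 8.98
position: [599.8, 4.8, 246.6]
tool_rot: [2.34, -0.313, -0.129]
ft_force: [0.1, 0.1, -3.0]
gripper_width: 0.151
```

```bash
python3 - <<'E'
from h import *
R=tool(-115,45,1)
plan(tcp(np.array([536.6,-316.8,260]),R,3),R,1,lim=38)
E
```

```text
t 8.98 p [599.8   4.8 246.6] q [ 0.247  0.396  1.805 -0.671  1.433  0.781] F [ 0.06  0.08 -2.98] w 0.151
rows 9 rv/row [-0.   -0.77  0.76]
[-0.0044, -0.7699, 0.7647, 0.0024, 0.0267, 0.0264, 1.0]
[-0.0044, -0.7699, 0.7647, 0.0031, 0.0267, 0.0263, 1.0]
[-0.0044, -0.7699, 0.7647, 0.0038, 0.0267, 0.0263, 1.0]
[-0.0044, -0.7699, 0.7647, 0.0045, 0.0266, 0.0262, 1.0]
[-0.0044, -0.7699, 0.7647, 0.0052, 0.0265, 0.0262, 1.0]
[-0.0044, -0.7699, 0.7647, 0.0059, 0.0265, 0.0261, 1.0]
[-0.0044, -0.7699, 0.7647, 0.0066, 0.0264, 0.026, 1.0]
[-0.0044, -0.7699, 0.7647, 0.0073, 0.0263, 0.0259, 1.0]
[-0.0044, -0.7699, 0.7647, 0.008, 0.0262, 0.0258, 1.0]
```

Call:
move_arm([
  [0,-0.8,0.8,0.002,0.027,0.026,1],
  [0,-0.8,0.8,0.003,0.027,0.026,1],
  [0,-0.8,0.8,0.004,0.027,0.026,1],
  [0,-0.8,0.8,0.0045,0.027,0.026,1],
  [0,-0.8,0.8,0.005,0.0265,0.026,1],
])

```text
time: 9.4
position: [561.0, -179.4, 249.5]
tool_rot: [2.324, -0.429, -0.177]
ft_force: [1.0, 0.2, -3.5]
gripper_width: 0.151
```

Call:
move_arm([
  [0,-0.8,0.8,0.006,0.0265,0.026,1],
  [0,-0.8,0.8,0.0065,0.026,0.026,1],
  [0,-0.8,0.8,0.007,0.026,0.026,1],
  [0,-0.6,0.6,0.005,0.015,0.015,1],
  [0,0,0,0.001,0.005,0.005,1],
])

```text
time: 9.82
position: [531.1, -318.7, 249.8]
tool_rot: [2.309, -0.519, -0.214]
ft_force: [-0.4, 0.8, -2.6]
gripper_width: 0.152
```

```bash
cat >> h.py <<'E'
def pour(g0,az,t0,t1,n,f=1,g1=None):
    g1=g0 if g1 is None else g1
    R=tool(az,45+t1,1)
    plan(tcp(np.array(g1,float),R,3),R,f,n)
E
python3 - <<'E'
from h import *
p,d=r.snapshot('scene'); cv2.imwrite('pics/s7.png',p[:,:,::-1])
p,d=r.snapshot('top'); cv2.imwrite('pics/t7.png',p[:,:,::-1])
pour([536.6,-316.8,235],-115,0,35,5)
E
```

```text
t 9.92 p [ 531.5 -316.6  249.3] q [-0.269  0.324  1.902 -0.833  1.228  0.593] F [ 0.7  -0.02 -3.62] w 0.154
rows 5 rv/row [ 7.    0.02 -0.04]
[6.9951, 0.0152, -0.0354, 0.0009, -0.0041, 0.0044, 1.0]
[6.9951, 0.0152, -0.0354, 0.0009, -0.0036, 0.0048, 1.0]
[6.9951, 0.0152, -0.0354, 0.0009, -0.003, 0.0052, 1.0]
[6.9951, 0.0152, -0.0354, 0.0009, -0.0023, 0.0056, 1.0]
[6.9951, 0.0152, -0.0354, 0.0009, -0.0016, 0.0058, 1.0]
```

View pics/s7.png

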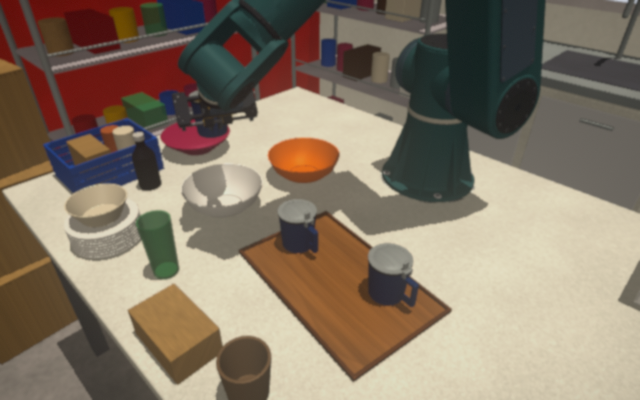

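View pics/t7.png

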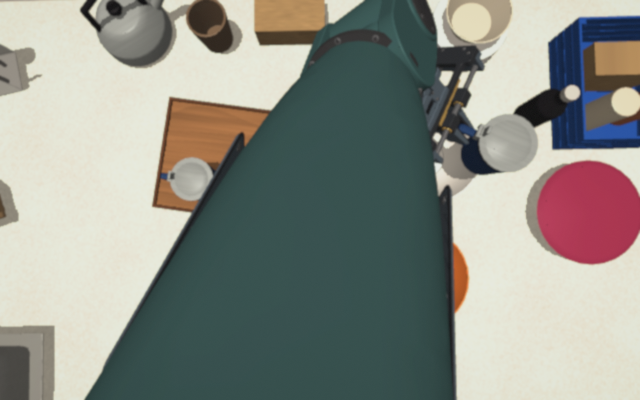

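Call:
move_arm([
  [6,0,0,0.001,-0.004,0.004,1],
  [7,0,0,0.001,-0.004,0.005,1],
  [7,0,0,0.001,-0.003,0.005,1],
  [7,0,0,0.001,-0.002,0.006,1],
  [7,0,0,0.001,-0.002,0.006,1],
])

```text
time: 10.33
position: [537.8, -317.0, 219.3]
tool_rot: [2.889, -0.639, -0.056]
ft_force: [-0.5, 0.6, -4.2]
gripper_width: 0.15
```

```bash
python3 - <<'E'
from h import *
pour([536.6,-316.8,210],-115,0,70,5)
E
```

```text
t 10.33 p [ 537.8 -317.   219.3] q [-0.491  0.256  1.899 -0.223  0.985  0.068] F [-0.52  0.61 -4.23] w 0.15
rows 6 rv/row [ 5.94 -0.02  0.02]
[5.9429, -0.0243, 0.0164, -0.0002, -0.0018, 0.0037, 1.0]
[5.9429, -0.0243, 0.0164, -0.0002, -0.0014, 0.0039, 1.0]
[5.9429, -0.0243, 0.0164, -0.0002, -0.001, 0.004, 1.0]
[5.9429, -0.0243, 0.0164, -0.0002, -0.0006, 0.0041, 1.0]
[5.9429, -0.0243, 0.0164, -0.0002, -0.0002, 0.0041, 1.0]
[5.9429, -0.0243, 0.0164, -0.0002, 0.0003, 0.0041, 1.0]
```

Call:
move_arm([
  [6,0,0,0,-0.002,0.004,1],
  [6,0,0,0,-0.0015,0.004,1],
  [6,0,0,0,-0.001,0.004,1],
  [6,0,0,0,-0.0005,0.004,1],
  [6,0,0,0,0,0.004,1],
])

```text
time: 10.75
position: [539.7, -312.4, 199.0]
tool_rot: [-2.745, 0.606, -0.106]
ft_force: [-0.2, 0.4, -3.9]
gripper_width: 0.15
```

```bash
python3 - <<'E'
from h import *
p,d=r.snapshot('scene'); cv2.imwrite('pics/s8.png',cv2.resize(p[60:260,130:350,::-1],None,fx=3,fy=3))
pour([536.6,-316.8,200],-115,0,95,5)
E
```

```text
t 10.8 p [ 538.6 -312.8  197.2] q [-0.705  0.322  1.881  0.382  1.066 -0.477] F [-3.91 -1.38 -6.92] w 0.149
rows 5 rv/row [ 6.04  0.   -0.  ]
[6.0423, 0.0041, -0.0015, -0.0, -0.001, 0.0019, 1.0]
[6.0423, 0.0041, -0.0015, -0.0, -0.0008, 0.002, 1.0]
[6.0423, 0.0041, -0.0015, -0.0, -0.0005, 0.0021, 1.0]
[6.0423, 0.0041, -0.0015, -0.0, -0.0003, 0.0021, 1.0]
[6.0423, 0.0041, -0.0015, -0.0, -0.0001, 0.0022, 1.0]
```

View pics/s8.png

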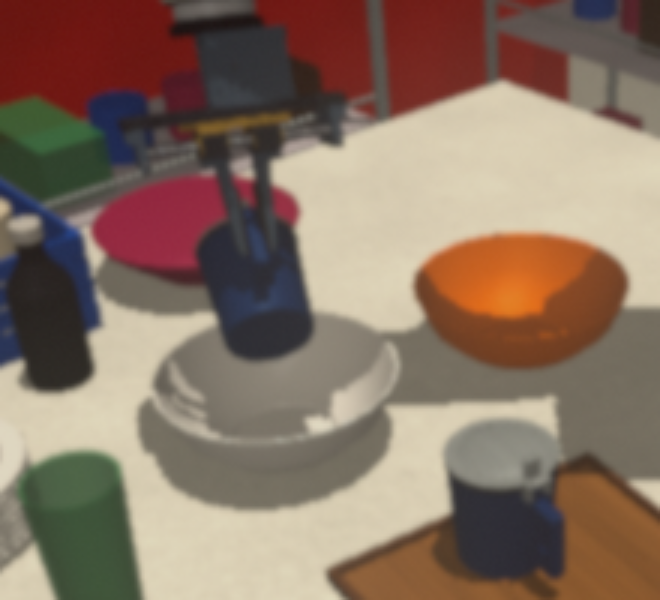

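```bash
python3 - <<'E'
from h import *
pour([543,-303,196],-115,0,95,5)
E
```

```text
t 10.8 p [ 538.6 -312.8  197.2] q [-0.705  0.322  1.881  0.382  1.066 -0.477] F [-3.91 -1.38 -6.92] w 0.149
rows 5 rv/row [ 6.04  0.   -0.  ]
[6.0423, 0.0041, -0.0015, -0.0, -0.0036, 0.0037, 1.0]
[6.0423, 0.0041, -0.0015, -0.0, -0.0031, 0.0041, 1.0]
[6.0423, 0.0041, -0.0015, -0.0, -0.0027, 0.0044, 1.0]
[6.0423, 0.0041, -0.0015, -0.0, -0.0022, 0.0046, 1.0]
[6.0423, 0.0041, -0.0015, -0.0, -0.0017, 0.0049, 1.0]
```

Call:
move_arm([
  [6,0,0,0,-0.0035,0.004,1],
  [6,0,0,0,-0.003,0.004,1],
  [6,0,0,0,-0.003,0.0045,1],
  [6,0,0,0,-0.002,0.0045,1],
  [6,0,0,0,-0.002,0.005,1],
])

```text
time: 11.22
position: [549.2, -291.6, 186.7]
tool_rot: [-2.239, 0.494, -0.227]
ft_force: [0.5, 0.4, -4.1]
gripper_width: 0.153
```

```bash
python3 - <<'E'
from h import *
p,d=r.snapshot('scene'); cv2.imwrite('pics/s9.png',cv2.resize(p[60:260,130:350,::-1],None,fx=3,fy=3))
pour([543,-303,196],-115,0,122,5)
E
```

```text
t 11.27 p [ 548.  -290.8  184.2] q [-0.836  0.484  1.851  0.805  1.338 -0.815] F [-4.14  1.4  -8.17] w 0.145
rows 5 rv/row [ 5.46  0.02 -0.03]
[5.4575, 0.0239, -0.0335, 0.0001, -0.0016, -0.0007, 1.0]
[5.4575, 0.0239, -0.0335, 0.0001, -0.0016, -0.0005, 1.0]
[5.4575, 0.0239, -0.0335, 0.0001, -0.0017, -0.0004, 1.0]
[5.4575, 0.0239, -0.0335, 0.0001, -0.0017, -0.0002, 1.0]
[5.4575, 0.0239, -0.0335, 0.0001, -0.0017, -0.0001, 1.0]
```

View pics/s9.png

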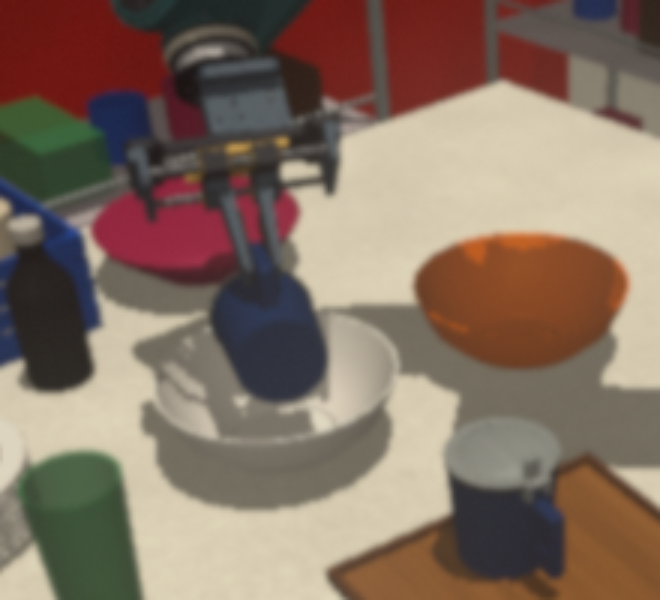

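Call:
move_arm([
  [5.5,0,0,0,-0.002,-0.001,1],
  [5.5,0,0,0,-0.002,-0.001,1],
  [5.5,0,0,0,-0.002,-0.001,1],
  [5.5,0,0,0,-0.002,0,1],
  [5.5,0,0,0,-0.002,0,1],
])

```text
time: 11.68
position: [550.0, -289.4, 196.8]
tool_rot: [-1.773, 0.391, -0.308]
ft_force: [-0.7, 0.3, -2.9]
gripper_width: 0.149
```

Call:
move_arm([
  [0,0,0,0,0,0,1],
  [0,0,0,0,0,0,1],
  [0,0,0,0,0,0,1],
  [0,0,0,0,0,0,1],
])

```text
time: 12.02
position: [550.2, -290.0, 197.1]
tool_rot: [-1.778, 0.393, -0.31]
ft_force: [0.1, -1.6, -2.4]
gripper_width: 0.153
```

```bash
python3 - <<'E'
from h import *
p,d=r.snapshot('scene'); cv2.imwrite('pics/s10.png',cv2.resize(p[60:260,130:350,::-1],None,fx=3,fy=3))
F=[]
for i in range(4): r.snapshot('top');F.append(rec()['ft_force'])
print(np.mean(F,0))
pour([540,-310,202],-115,0,124,2)
E
```

```text
[ 0.2422712  -0.14975808 -2.33622593]
t 12.27 p [ 549.8 -290.4  196.6] q [-0.91   0.658  1.801  1.055  1.669 -0.971] F [ 0.51 -0.33 -2.13] w 0.147
rows 2 rv/row [ 1.27 -0.03  0.01]
[1.266, -0.0258, 0.0127, -0.0003, -0.0004, -0.0033, 1.0]
[1.266, -0.0258, 0.0127, -0.0003, -0.0005, -0.0033, 1.0]
```

View pics/s10.png

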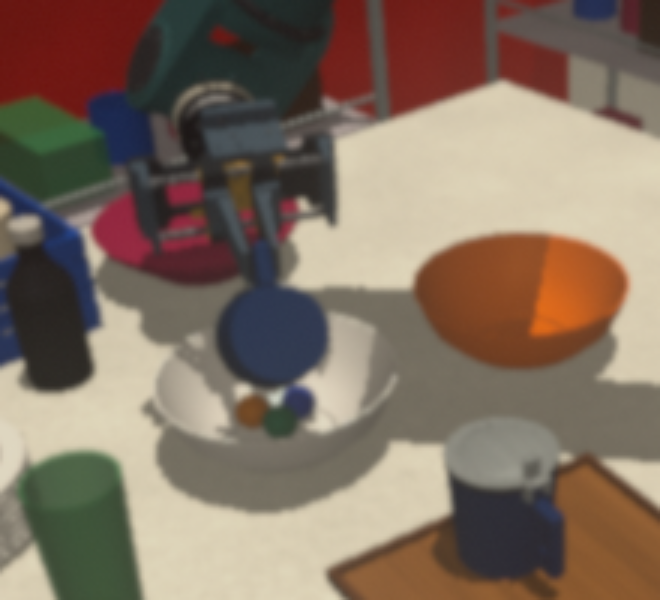

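Three marbles lie in the bowl at crop (252,410), (280,422) and (297,402), and the force has fallen to 2.3 N. Now tipping back upright on the way to the tray.

```bash
python3 - <<'E'
from h import *
from kin import *
P,_=fit();q=rec()['qpos']
for g,az,t in [([545,-300,225],-115,88),([552,-290,255],-115,53),([565,-240,275],-112,18),([590,-120,275],-105,0)]:
    R=tool(az,45+t,1);p=tcp(np.array(g,float),R,3);q,c=ik(p,R,P,q);print(q.round(2),c)
pour([543,-303,228],-115,0,88,5)
E
```

```text
[-0.8   0.4   1.86  0.72  1.29 -0.72] 6.832016655436481e-24
[-0.58  0.24  1.88  0.16  1.05 -0.22] 6.115808567978432e-19
[-0.25  0.24  1.89 -0.52  1.14  0.38] 1.1993526129646852e-17
[ 0.05  0.32  1.88 -0.77  1.33  0.65] 1.0437079409641181e-30
t 12.27 p [ 549.8 -290.4  196.6] q [-0.91   0.658  1.801  1.055  1.669 -0.971] F [ 0.51 -0.33 -2.13] w 0.147
rows 5 rv/row [-6.69 -0.01  0.  ]
[-6.6936, -0.0116, 0.0017, -0.0002, -0.0037, -0.0016, 1.0]
[-6.6936, -0.0116, 0.0017, -0.0002, -0.0035, -0.002, 1.0]
[-6.6936, -0.0116, 0.0017, -0.0002, -0.0032, -0.0024, 1.0]
[-6.6936, -0.0116, 0.0017, -0.0002, -0.0029, -0.0028, 1.0]
[-6.6936, -0.0116, 0.0017, -0.0002, -0.0026, -0.0031, 1.0]
```

Call:
move_arm([
  [-5,0,0,0,-0.006,-0.002,1],
  [-7,0,0,0,-0.005,-0.002,1],
  [-7,0,0,0,-0.004,-0.003,1],
  [-7,0,0,0,-0.003,-0.003,1],
  [-7,0,0,0,-0.003,-0.003,1],
])

```text
time: 12.68
position: [548.3, -294.2, 222.1]
tool_rot: [-2.341, 0.521, -0.209]
ft_force: [-0.1, 0.4, -2.3]
gripper_width: 0.149
```

```bash
python3 - <<'E'
from h import *
pour([552,-290,260],-115,0,54,5)
E
```

```text
t 12.68 p [ 548.3 -294.2  222.1] q [-0.811  0.393  1.851  0.722  1.306 -0.718] F [-0.06  0.43 -2.29] w 0.149
rows 5 rv/row [-6.83 -0.03 -0.02]
[-6.833, -0.0341, -0.0157, 0.0003, -0.0042, -0.0021, 1.0]
[-6.833, -0.0341, -0.0157, 0.0003, -0.0039, -0.0026, 1.0]
[-6.833, -0.0341, -0.0157, 0.0003, -0.0036, -0.0031, 1.0]
[-6.833, -0.0341, -0.0157, 0.0003, -0.0032, -0.0035, 1.0]
[-6.833, -0.0341, -0.0157, 0.0003, -0.0027, -0.0038, 1.0]
```

Call:
move_arm([
  [-7,0,0,0,-0.004,-0.002,1],
  [-7,0,0,0,-0.004,-0.003,1],
  [-7,0,0,0,-0.004,-0.003,1],
  [-7,0,0,0,-0.003,-0.004,1],
  [-7,0,0,0,-0.003,-0.004,1],
])

```text
time: 13.1
position: [552.1, -286.5, 245.9]
tool_rot: [-2.93, 0.652, -0.052]
ft_force: [0.1, -0.5, -1.1]
gripper_width: 0.151
```

```bash
python3 - <<'E'
from h import *
pour([572,-200,275],-110,0,10,7)
E
```

```text
t 13.1 p [ 552.1 -286.5  245.9] q [-0.578  0.228  1.876  0.163  1.06  -0.221] F [ 0.12 -0.53 -1.15] w 0.151
rows 7 rv/row [-6.17  0.14 -0.73]
[-6.1664, 0.1447, -0.7344, -0.0025, -0.0113, -0.0007, 1.0]
[-6.1664, 0.1447, -0.7344, -0.0024, -0.0112, -0.0019, 1.0]
[-6.1664, 0.1447, -0.7344, -0.0022, -0.011, -0.0031, 1.0]
[-6.1664, 0.1447, -0.7344, -0.0021, -0.0106, -0.0043, 1.0]
[-6.1664, 0.1447, -0.7344, -0.002, -0.0101, -0.0054, 1.0]
[-6.1664, 0.1447, -0.7344, -0.0018, -0.0095, -0.0064, 1.0]
[-6.1664, 0.1447, -0.7344, -0.0017, -0.0087, -0.0074, 1.0]
```

Call:
move_arm([
  [-6.2,0,-0.7,-0.002,-0.011,-0.001,1],
  [-6.2,0,-0.7,-0.002,-0.012,-0.002,1],
  [-6.2,0,-0.7,-0.002,-0.012,-0.003,1],
  [-6.2,0,-0.7,-0.002,-0.012,-0.004,1],
  [-6.2,0,-0.7,-0.002,-0.012,-0.005,1],
])

```text
time: 13.52
position: [567.3, -226.3, 256.2]
tool_rot: [2.702, -0.515, -0.109]
ft_force: [-0.5, -0.4, -1.8]
gripper_width: 0.148
```

```bash
python3 - <<'E'
from h import *
pour([606,20,275],-103,0,0,5)
E
```

```text
t 13.52 p [ 567.3 -226.3  256.2] q [-0.249  0.231  1.888 -0.44   1.12   0.341] F [-0.45 -0.41 -1.76] w 0.148
rows 6 rv/row [-3.7   0.84 -1.18]
[-3.7038, 0.8375, -1.1791, -0.0088, -0.0352, -0.0161, 1.0]
[-3.7038, 0.8375, -1.1791, -0.0079, -0.0343, -0.0184, 1.0]
[-3.7038, 0.8375, -1.1791, -0.0069, -0.0331, -0.0207, 1.0]
[-3.7038, 0.8375, -1.1791, -0.0059, -0.0319, -0.0229, 1.0]
[-3.7038, 0.8375, -1.1791, -0.0049, -0.0304, -0.025, 1.0]
[-3.7038, 0.8375, -1.1791, -0.0039, -0.0288, -0.027, 1.0]
```

Call:
move_arm([
  [-3.7,0.8,-1.2,-0.008,-0.033,-0.015,1],
  [-3.7,0.8,-1.2,-0.008,-0.034,-0.018,1],
  [-3.7,0.8,-1.2,-0.007,-0.033,-0.021,1],
  [-3.7,0.8,-1.2,-0.006,-0.032,-0.023,1],
  [-3.7,0.8,-1.2,-0.005,-0.03,-0.025,1],
])

```text
time: 13.93
position: [596.2, -31.7, 263.0]
tool_rot: [2.409, -0.304, -0.116]
ft_force: [0.3, -0.7, -2.1]
gripper_width: 0.15
```

```bash
python3 - <<'E'
from h import *
R=tool(-98.7,45,1); 
plan([609,243.6,150],R,1,5)
E
```

```text
t 13.93 p [596.2 -31.7 263. ] q [ 0.179  0.33   1.837 -0.655  1.373  0.696] F [ 0.32 -0.65 -2.07] w 0.15
rows 8 rv/row [-0.49  0.49 -0.51]
[-0.4876, 0.4928, -0.5143, -0.007, -0.0347, -0.0115, 1.0]
[-0.4876, 0.4928, -0.5143, -0.0066, -0.0347, -0.0119, 1.0]
[-0.4876, 0.4928, -0.5143, -0.0062, -0.0346, -0.0122, 1.0]
[-0.4876, 0.4928, -0.5143, -0.0057, -0.0346, -0.0126, 1.0]
[-0.4876, 0.4928, -0.5143, -0.0053, -0.0345, -0.0129, 1.0]
[-0.4876, 0.4928, -0.5143, -0.0049, -0.0344, -0.0133, 1.0]
[-0.4876, 0.4928, -0.5143, -0.0045, -0.0344, -0.0136, 1.0]
[-0.4876, 0.4928, -0.5143, -0.0041, -0.0343, -0.0139, 1.0]
```

Call:
move_arm([
  [-0.5,0.5,-0.5,-0.007,-0.035,-0.012,1],
  [-0.5,0.5,-0.5,-0.007,-0.035,-0.012,1],
  [-0.5,0.5,-0.5,-0.006,-0.035,-0.012,1],
  [-0.5,0.5,-0.5,-0.006,-0.035,-0.013,1],
  [-0.5,0.5,-0.5,-0.005,-0.034,-0.013,1],
])

```text
time: 14.35
position: [604.2, 141.6, 191.5]
tool_rot: [2.374, -0.227, -0.09]
ft_force: [0.2, 0.1, -2.0]
gripper_width: 0.152
```

```bash
python3 - <<'E'
from h import *
R=tool(-98.7,45,1); 
plan([609,243.6,100],R,1,5)
E
```

```text
t 14.35 p [604.2 141.6 191.5] q [ 0.436  0.515  1.734 -0.598  1.429  0.879] F [ 0.17  0.06 -2.03] w 0.152
rows 5 rv/row [-0.31  0.3  -0.32]
[-0.3106, 0.3045, -0.3177, -0.0029, -0.0273, -0.0006, 1.0]
[-0.3106, 0.3045, -0.3177, -0.0028, -0.0273, -0.0008, 1.0]
[-0.3106, 0.3045, -0.3177, -0.0026, -0.0273, -0.0009, 1.0]
[-0.3106, 0.3045, -0.3177, -0.0025, -0.0273, -0.0011, 1.0]
[-0.3106, 0.3045, -0.3177, -0.0023, -0.0273, -0.0013, 1.0]
```

Call:
move_arm([
  [-0.3,0.3,-0.3,-0.003,-0.034,0,1],
  [-0.3,0.3,-0.3,-0.003,-0.034,-0.001,1],
  [-0.3,0.3,-0.3,-0.003,-0.032,-0.001,1],
  [-0.3,0.3,-0.3,-0.003,-0.022,-0.001,1],
  [-0.3,0.3,-0.3,-0.001,-0.01,-0.001,1],
])

```text
time: 14.77
position: [608.3, 239.9, 101.2]
tool_rot: [2.351, -0.179, -0.076]
ft_force: [1.2, -0.4, -2.0]
gripper_width: 0.154
```

Call:
move_arm([
  [0,0,0,0,-0.002,0,1],
  [0,0,0,0,0,0,1],
])

```text
time: 14.93
position: [609.5, 239.6, 102.3]
tool_rot: [2.351, -0.181, -0.074]
ft_force: [0.3, -0.5, -2.9]
gripper_width: 0.157
```

```bash
python3 - <<'E'
from h import *
p,d=r.snapshot('scene'); cv2.imwrite('pics/s11.png',cv2.resize(p[180:360,260:480,::-1],None,fx=3,fy=3))
R=Ro.from_rotvec([2.352,-0.181,-0.072]).as_matrix(); 
plan([609,243.6,53],R,1,5)
E
```

```text
t 14.98 p [609.8 239.2 102.9] q [ 0.559  0.705  1.622 -0.571  1.42   0.981] F [ 0.22  0.24 -0.88] w 0.147
rows 5 rv/row [ 0.    0.02 -0.01]
[0.0033, 0.0188, -0.0052, -0.0003, -0.0077, 0.0065, 1.0]
[0.0033, 0.0188, -0.0052, -0.0003, -0.0077, 0.0065, 1.0]
[0.0033, 0.0188, -0.0052, -0.0003, -0.0077, 0.0065, 1.0]
[0.0033, 0.0188, -0.0052, -0.0003, -0.0077, 0.0065, 1.0]
[0.0033, 0.0188, -0.0052, -0.0003, -0.0077, 0.0065, 1.0]
```

View pics/s11.png

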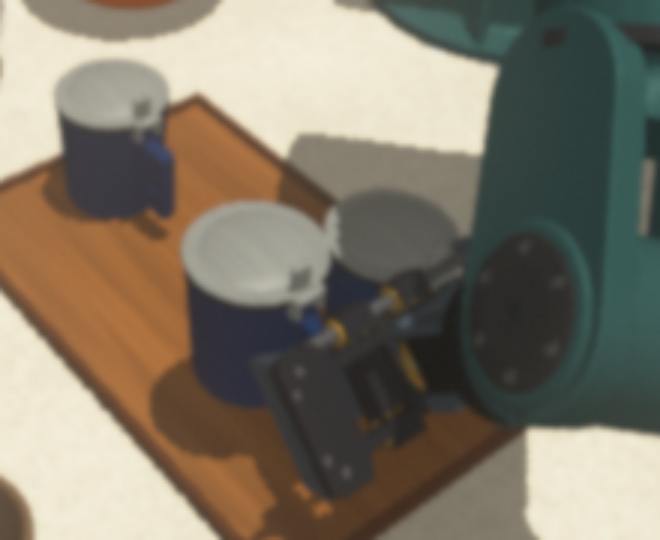

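Mug upright and lid shut, with no slip to be seen. Lowering.

Call:
move_arm([
  [0,0,0,0,-0.008,0.006,1],
  [0,0,0,-0.0005,-0.011,0.009,1],
  [0,0,0,-0.0005,-0.009,0.008,1],
  [0,0,0,0,-0.006,0.005,1],
  [0,0,0,0,-0.0025,0.002,1],
])

```text
time: 15.4
position: [608.5, 243.8, 53.1]
tool_rot: [2.35, -0.181, -0.077]
ft_force: [-0.4, 1.6, 4.0]
gripper_width: 0.151
```

Call:
move_arm([
  [0,0,0,0,0,0,1],
  [0,0,0,0,0,0,1],
])

```text
time: 15.57
position: [609.3, 244.4, 54.9]
tool_rot: [2.351, -0.181, -0.074]
ft_force: [-0.1, -0.5, -2.0]
gripper_width: 0.148
```

Call:
move_arm([
  [0,0,0,0,-0.0012,0.0012,1],
  [0,0,0,0,0,0,1],
  [0,0,0,0,0,0,0.8],
  [0,0,0,0,0,0,0.6],
  [0,0,0,0,0,0,0.6],
])

```text
time: 15.98
position: [609.4, 244.5, 53.7]
tool_rot: [2.351, -0.182, -0.074]
ft_force: [-0.0, 0.2, -0.6]
gripper_width: 0.316
```

Call:
move_arm([
  [0,0,0,0,0,-0.01,0.6],
  [0,0,0,0,0,-0.022,0.6],
  [0,0,0,0,0,-0.03,0.6],
  [0,0,0,0,0.01,-0.03,0.6],
  [0,0,0,-0.015,0.025,-0.02,0.6],
])

```text
time: 16.4
position: [604.1, 303.0, 158.5]
tool_rot: [2.353, -0.181, -0.073]
ft_force: [1.3, 0.6, 0.6]
gripper_width: 0.402
```

```bash
python3 - <<'E'
from h import *
p,d=r.snapshot('scene'); cv2.imwrite('pics/s12.png',cv2.resize(p[180:360,220:440,::-1],None,fx=3,fy=3))
p,d=r.snapshot('top'); cv2.imwrite('pics/t12.png',p[:,:,::-1])
from kin import *
P,_=fit()
R=tool(TY-90,45,1); g=tcp(bar(3,62,-1,1),R,3); print(g)
q=rec()['qpos']
for b in (150,100,0): q,c=ik(g-R[:,2]*b,R,P,q);print((g-R[:,2]*b).round(),q.round(2),c,fk(q,P)[2].round())
plan(g-R[:,2]*140+[0,0,20],R,0.6)
E
```

```text
[511.89679803   5.01123041  50.6862915 ]
[528. 110. 157.] [ 0.45  0.46  1.92 -0.64  1.34  0.95] 4.841737268429528e-21 [557. 298. 347.]
[523.  75. 121.] [ 0.41  0.49  1.96 -0.68  1.26  0.97] 3.95048388125557e-19 [551. 263. 311.]
[512.   5.  51.] [ 0.3   0.57  2.03 -0.79  1.11  1.03] 7.863161089354788e-19 [541. 193. 241.]
t 16.5 p [603.5 302.8 162.7] q [ 0.631  0.668  1.548 -0.525  1.537  0.973] F [0.61 1.13 0.25] w 0.402
rows 6 rv/row [-0.05 -0.03 -0.04]
[-0.0506, -0.0308, -0.0404, -0.0076, 0.0256, 0.0237, 0.6]
[-0.0506, -0.0308, -0.0404, -0.0076, 0.0256, 0.0237, 0.6]
[-0.0506, -0.0308, -0.0404, -0.0076, 0.0256, 0.0237, 0.6]
[-0.0506, -0.0308, -0.0404, -0.0076, 0.0256, 0.0238, 0.6]
[-0.0506, -0.0308, -0.0404, -0.0076, 0.0255, 0.0238, 0.6]
[-0.0506, -0.0308, -0.0404, -0.0076, 0.0255, 0.0238, 0.6]
```

View pics/t12.png

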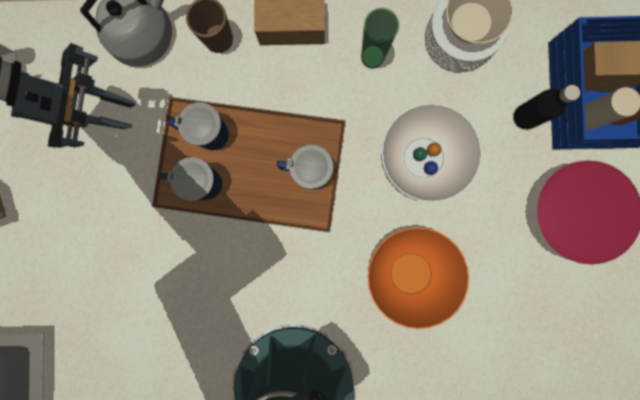

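The top view shows both mugs back at (199,123) and (191,178) and three marbles in the white bowl at (420,154), (434,149) and (431,168). Next is the mug at place_3.

Call:
move_arm([
  [0,0,0,-0.007,0.024,0.018,0.6],
  [0,0,0,-0.008,0.026,0.024,0.6],
  [0,0,0,-0.008,0.026,0.024,0.6],
  [0,0,0,-0.008,0.026,0.024,0.6],
  [0,0,0,-0.008,0.026,0.024,0.6],
])

```text
time: 16.92
position: [537.1, 136.0, 167.1]
tool_rot: [2.351, -0.181, -0.074]
ft_force: [1.8, -0.4, -0.5]
gripper_width: 0.397
```

```bash
python3 - <<'E'
from h import *
R=tool(TY-90,45,1); g=tcp(bar(3,62,-1,1),R,3)
plan(g-R[:,2]*75,R,0.6)
E
```

```text
t 16.92 p [537.1 136.  167.1] q [ 0.484  0.469  1.876 -0.618  1.375  0.946] F [ 1.8  -0.43 -0.47] w 0.397
rows 3 rv/row [-0.02  0.02 -0.03]
[-0.0181, 0.0153, -0.0266, -0.0017, 0.004, 0.0339, 0.6]
[-0.0181, 0.0153, -0.0266, -0.0017, 0.004, 0.0339, 0.6]
[-0.0181, 0.0153, -0.0266, -0.0017, 0.004, 0.0339, 0.6]
```

Call:
move_arm([
  [0,0,0,-0.002,0.004,0.034,0.6],
  [0,0,0,-0.002,0.004,0.034,0.6],
  [0,0,0,-0.001,0.003,0.022,0.6],
  [0,0,0,0,0.001,0.01,0.6],
  [0,0,0,0,0,0,0.6],
])

```text
time: 17.33
position: [520.0, 58.7, 103.8]
tool_rot: [2.35, -0.182, -0.077]
ft_force: [-0.5, 0.4, 0.5]
gripper_width: 0.398
```

```bash
python3 - <<'E'
from h import *
p,d=r.snapshot('scene'); cv2.imwrite('pics/s13.png',cv2.resize(p[180:340,240:440,::-1],None,fx=3.5,fy=3.5))
p,d=r.snapshot('top'); cv2.imwrite('pics/t13.png',cv2.resize(p[90:240,150:350,::-1],None,fx=3.5,fy=3.5))
R=tool(TY-90,45,1); g=tcp(bar(3,62,-1,1),R,3)
plan(g,R,0.6,5)
E
```

```text
t 17.43 p [521.7  60.6 105.3] q [ 0.385  0.508  1.978 -0.701  1.223  0.982] F [ 1.07  0.57 -0.07] w 0.401
rows 5 rv/row [-0.01  0.01 -0.03]
[-0.0148, 0.0058, -0.0265, -0.0002, 0.0003, 0.0157, 0.6]
[-0.0148, 0.0058, -0.0265, -0.0002, 0.0003, 0.0157, 0.6]
[-0.0148, 0.0058, -0.0265, -0.0002, 0.0003, 0.0157, 0.6]
[-0.0148, 0.0058, -0.0265, -0.0002, 0.0003, 0.0157, 0.6]
[-0.0148, 0.0058, -0.0265, -0.0002, 0.0003, 0.0157, 0.6]
```

View pics/s13.png

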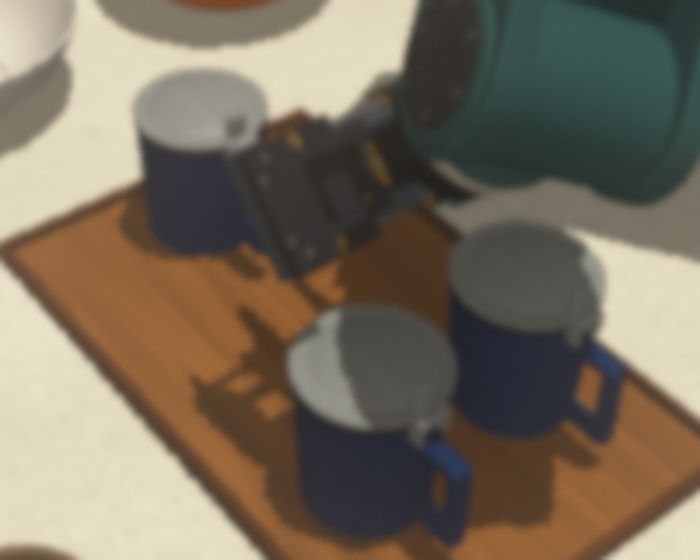

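View pics/t13.png

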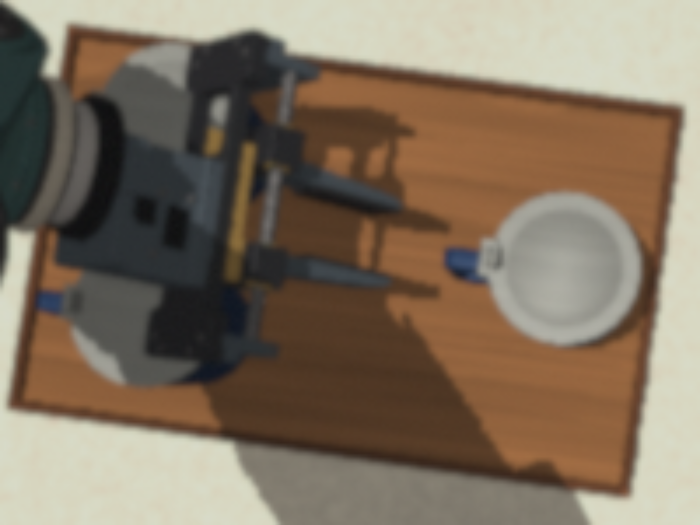

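Fingers at (400,208) and (390,283) line up with the handle at (458,262) after parallax, and the wrist is clear of the other mugs.

Call:
move_arm([
  [0,0,0,-0.0005,0,0.015,0.6],
  [0,0,0,-0.0005,0.0005,0.022,0.6],
  [0,0,0,-0.0005,0.0005,0.02,0.6],
  [0,0,0,0,0,0.013,0.6],
  [0,0,0,0,0,0.007,0.6],
])

```text
time: 17.85
position: [510.6, 4.9, 50.0]
tool_rot: [2.351, -0.181, -0.075]
ft_force: [-0.0, 0.2, -0.7]
gripper_width: 0.395
```

Call:
move_arm([
  [0,0,0,0,0,0,0.7],
  [0,0,0,0,0,0,1],
  [0,0,0,0,0,0,1],
  [0,0,0,0,0,0,1],
  [0,0,0,0,0,0,1],
])

```text
time: 18.27
position: [511.8, 6.2, 51.6]
tool_rot: [2.352, -0.181, -0.072]
ft_force: [1.4, 1.2, 1.8]
gripper_width: 0.149
```

Call:
move_arm([
  [0,0,0,0,0.007,-0.007,1],
  [0,0,0,0,0.012,-0.012,1],
  [0,0,0,0,0.012,-0.012,1],
  [0,0,0,0,0.007,-0.007,1],
  [0,0,0,0,0,0,1],
])

```text
time: 18.68
position: [511.9, 6.0, 106.8]
tool_rot: [2.353, -0.183, -0.071]
ft_force: [-1.1, 0.1, -2.6]
gripper_width: 0.152
```

Call:
move_arm([
  [0,0,0,0,0,0,1],
  [0,0,0,0,0,0,1],
])

```text
time: 18.85
position: [510.6, 5.5, 104.2]
tool_rot: [2.351, -0.181, -0.075]
ft_force: [-0.2, 0.6, -3.3]
gripper_width: 0.15
```

```bash
python3 - <<'E'
from h import *
F=[];M=[]
for i in range(5):
    p,d=r.snapshot('scene'); s=rec(); F.append(s['ft_force']);M.append(s['moment'])
print(np.mean(F,0),np.std(F,0), np.mean(M,0)); print(s['time'],s['position'],s['tool_rot'],s['gripper_width'])
R=tool(-104,45,1)
plan(tcp(np.array([535,-70,240.]),R,3),R,1,5)
E
```

```text
[ 0.08895848 -0.35586629 -3.42554461] [0.52594945 0.50522024 0.58239644] [ 1.05184022 -0.24993698 -0.00866115]
19.1 [510.68262694   5.48081077 104.15409545] [ 2.35104603 -0.18094221 -0.07535902] 0.1492305898646036
t 19.1 p [510.7   5.5 104.2] q [ 0.303  0.476  2.039 -0.76   1.17   0.962] F [-0.55 -1.01 -2.55] w 0.149
rows 5 rv/row [-0.01 -0.73  0.74]
[-0.006, -0.731, 0.7369, 0.0069, 0.0292, -0.006, 1.0]
[-0.006, -0.731, 0.7369, 0.0072, 0.0291, -0.0061, 1.0]
[-0.006, -0.731, 0.7369, 0.0075, 0.029, -0.0062, 1.0]
[-0.006, -0.731, 0.7369, 0.0078, 0.0289, -0.0063, 1.0]
[-0.006, -0.731, 0.7369, 0.0081, 0.0288, -0.0064, 1.0]
```

The third mug weighs about 3.43 N (≈350 g) and its moment matches the loaded one, so it is loaded too. Taking it to the bowl.

Call:
move_arm([
  [0,-0.7,0.7,0.006,0.018,-0.006,1],
  [0,-0.7,0.7,0.007,0.029,-0.006,1],
  [0,-0.7,0.7,0.008,0.029,-0.006,1],
  [0,-0.7,0.7,0.008,0.029,-0.006,1],
  [0,-0.7,0.7,0.008,0.029,-0.006,1],
])

```text
time: 19.52
position: [533.0, -74.5, 221.4]
tool_rot: [2.343, -0.284, -0.118]
ft_force: [0.6, -0.4, -3.7]
gripper_width: 0.15
```

```bash
python3 - <<'E'
from h import *
R=tool(-115,45,1)
plan(tcp(np.array([540,-307,258.]),R,3),R,1,7,lim=38)
E
```

```text
t 19.52 p [533.  -74.5 221.4] q [ 0.148  0.303  1.994 -0.746  1.298  0.769] F [ 0.62 -0.45 -3.66] w 0.15
rows 7 rv/row [-0.01 -1.13  1.13]
[-0.0062, -1.1283, 1.1329, 0.0086, 0.0263, 0.0212, 1.0]
[-0.0062, -1.1283, 1.1329, 0.0095, 0.0261, 0.021, 1.0]
[-0.0062, -1.1283, 1.1329, 0.0104, 0.0259, 0.0208, 1.0]
[-0.0062, -1.1283, 1.1329, 0.0114, 0.0257, 0.0206, 1.0]
[-0.0062, -1.1283, 1.1329, 0.0123, 0.0255, 0.0204, 1.0]
[-0.0062, -1.1283, 1.1329, 0.0132, 0.0252, 0.0201, 1.0]
[-0.0062, -1.1283, 1.1329, 0.0141, 0.025, 0.0199, 1.0]
```

Call:
move_arm([
  [0,-1.1,1.1,0.009,0.026,0.019,1],
  [0,-1.1,1.1,0.0095,0.026,0.021,1],
  [0,-1.1,1.1,0.01,0.026,0.021,1],
  [0,-1.1,1.1,0.011,0.026,0.0205,1],
  [0,-1.1,1.1,0.012,0.0255,0.0205,1],
])

```text
time: 19.93
position: [534.3, -247.0, 239.8]
tool_rot: [2.323, -0.443, -0.184]
ft_force: [0.7, 0.6, -2.6]
gripper_width: 0.153
```

Call:
move_arm([
  [0,-1.1,1.1,0.013,0.025,0.02,1],
  [0,-1.1,1.1,0.012,0.02,0.017,1],
  [0,0,0,0.003,0.007,0.007,1],
  [0,0,0,0,0,0,1],
])

```text
time: 20.27
position: [533.8, -320.7, 245.1]
tool_rot: [2.312, -0.508, -0.211]
ft_force: [-0.2, 0.3, -3.7]
gripper_width: 0.154
```

```bash
python3 - <<'E'
from h import *
pour([540,-310,235],-115,0,35,5)
E
```

```text
t 20.27 p [ 533.8 -320.7  245.1] q [-0.274  0.332  1.9   -0.838  1.217  0.59 ] F [-0.2   0.33 -3.74] w 0.154
rows 5 rv/row [ 6.99 -0.02  0.04]
[6.9901, -0.0151, 0.0377, 0.0002, -0.005, 0.0023, 1.0]
[6.9901, -0.0151, 0.0377, 0.0002, -0.0047, 0.0029, 1.0]
[6.9901, -0.0151, 0.0377, 0.0002, -0.0043, 0.0034, 1.0]
[6.9901, -0.0151, 0.0377, 0.0002, -0.0038, 0.0039, 1.0]
[6.9901, -0.0151, 0.0377, 0.0002, -0.0033, 0.0044, 1.0]
```

Call:
move_arm([
  [6,0,0,0,-0.005,0.002,1],
  [7,0,0,0,-0.005,0.003,1],
  [7,0,0,0,-0.004,0.0035,1],
  [7,0,0,0,-0.004,0.004,1],
  [7,0,0,0,-0.003,0.004,1],
])

```text
time: 20.68
position: [539.0, -308.9, 220.1]
tool_rot: [2.892, -0.629, -0.056]
ft_force: [-0.5, 0.6, -5.1]
gripper_width: 0.149
```

```bash
python3 - <<'E'
from h import *
pour([542,-306,210],-115,0,66,5)
E
```

```text
t 20.68 p [ 539.  -308.9  220.1] q [-0.478  0.251  1.904 -0.222  0.988  0.073] F [-0.53  0.57 -5.08] w 0.149
rows 5 rv/row [ 6.32 -0.01  0.09]
[6.3229, -0.0097, 0.0928, 0.0003, -0.0028, 0.0046, 1.0]
[6.3229, -0.0097, 0.0928, 0.0003, -0.0023, 0.0049, 1.0]
[6.3229, -0.0097, 0.0928, 0.0003, -0.0017, 0.0051, 1.0]
[6.3229, -0.0097, 0.0928, 0.0003, -0.0012, 0.0052, 1.0]
[6.3229, -0.0097, 0.0928, 0.0003, -0.0006, 0.0053, 1.0]
```

Call:
move_arm([
  [6.3,0,0,0,-0.003,0.0045,1],
  [6.3,0,0,0,-0.002,0.005,1],
  [6.3,0,0,0,-0.002,0.005,1],
  [6.3,0,0,0,-0.001,0.005,1],
  [6.3,0,0,0,-0.001,0.005,1],
])

```text
time: 21.1
position: [542.8, -300.4, 195.6]
tool_rot: [-2.72, 0.592, -0.111]
ft_force: [-0.3, 0.5, -4.5]
gripper_width: 0.151
```

```bash
python3 - <<'E'
from h import *
pour([543,-303,199],-115,0,95,5)
E
```

```text
t 21.1 p [ 542.8 -300.4  195.6] q [-0.693  0.322  1.888  0.404  1.066 -0.486] F [-0.25  0.53 -4.53] w 0.151
rows 5 rv/row [5.82 0.04 0.08]
[5.8247, 0.0402, 0.0791, 0.0003, -0.0014, 0.002, 1.0]
[5.8247, 0.0402, 0.0791, 0.0003, -0.0012, 0.0021, 1.0]
[5.8247, 0.0402, 0.0791, 0.0003, -0.0009, 0.0022, 1.0]
[5.8247, 0.0402, 0.0791, 0.0003, -0.0007, 0.0023, 1.0]
[5.8247, 0.0402, 0.0791, 0.0003, -0.0005, 0.0024, 1.0]
```

Call:
move_arm([
  [6,0,0,0,-0.0015,0.002,1],
  [6,0,0,0,-0.001,0.002,1],
  [6,0,0,0,-0.001,0.002,1],
  [6,0,0,0,-0.001,0.002,1],
  [6,0,0,0,-0.0005,0.002,1],
])

```text
time: 21.52
position: [546.7, -291.9, 189.7]
tool_rot: [-2.212, 0.482, -0.23]
ft_force: [-1.0, 0.3, -2.9]
gripper_width: 0.15
```

```bash
python3 - <<'E'
from h import *
pour([543,-303,200],-115,0,122,5)
E
```

```text
t 21.52 p [ 546.7 -291.9  189.7] q [-0.843  0.484  1.847  0.813  1.36  -0.826] F [-0.97  0.3  -2.92] w 0.15
rows 5 rv/row [5.23 0.08 0.04]
[5.2295, 0.0752, 0.0425, 0.0003, -0.0015, -0.0002, 1.0]
[5.2295, 0.0752, 0.0425, 0.0003, -0.0015, -0.0001, 1.0]
[5.2295, 0.0752, 0.0425, 0.0003, -0.0015, 0.0001, 1.0]
[5.2295, 0.0752, 0.0425, 0.0003, -0.0015, 0.0002, 1.0]
[5.2295, 0.0752, 0.0425, 0.0003, -0.0015, 0.0003, 1.0]
```

Call:
move_arm([
  [5.4,0,0,0,-0.0015,0,1],
  [5.4,0,0,0,-0.0015,0,1],
  [5.4,0,0,0,-0.0015,0,1],
  [5.4,0,0,0,-0.0015,0,1],
  [5.4,0,0,0,-0.0015,0,1],
])

```text
time: 21.93
position: [548.1, -288.7, 196.1]
tool_rot: [-1.753, 0.382, -0.308]
ft_force: [1.4, 0.9, -1.8]
gripper_width: 0.153
```

Call:
move_arm([
  [0,0,0,0,0,0,1],
  [0,0,0,0,0,0,1],
  [0,0,0,0,0,0,1],
  [0,0,0,0,0,0,1],
])

```text
time: 22.27
position: [548.5, -289.3, 196.9]
tool_rot: [-1.76, 0.383, -0.309]
ft_force: [0.5, -0.0, -2.8]
gripper_width: 0.155
```

```bash
python3 - <<'E'
from h import *
p,d=r.snapshot('scene'); cv2.imwrite('pics/s14.png',cv2.resize(p[60:260,130:350,::-1],None,fx=3,fy=3))
F=[]
for i in range(3): p,d=r.snapshot('top');F.append(rec()['ft_force'])
cv2.imwrite('pics/t14.png',cv2.resize(p[80:230,340:520,::-1],None,fx=4,fy=4))
print(np.mean(F,0))
pour([546,-300,230],-115,0,90,5)
E
```

```text
[ 0.05749896 -0.32090874 -2.16839426]
t 22.47 p [ 548.3 -289.6  196.8] q [-0.911  0.665  1.799  1.057  1.685 -0.979] F [ 0.7  -0.1  -2.12] w 0.15
rows 5 rv/row [-6.5   0.06  0.05]
[-6.4967, 0.0592, 0.0503, 0.0005, -0.0043, -0.0008, 1.0]
[-6.4967, 0.0592, 0.0503, 0.0005, -0.0042, -0.0013, 1.0]
[-6.4967, 0.0592, 0.0503, 0.0005, -0.004, -0.0017, 1.0]
[-6.4967, 0.0592, 0.0503, 0.0005, -0.0038, -0.0022, 1.0]
[-6.4967, 0.0592, 0.0503, 0.0005, -0.0035, -0.0026, 1.0]
```

View pics/s14.png

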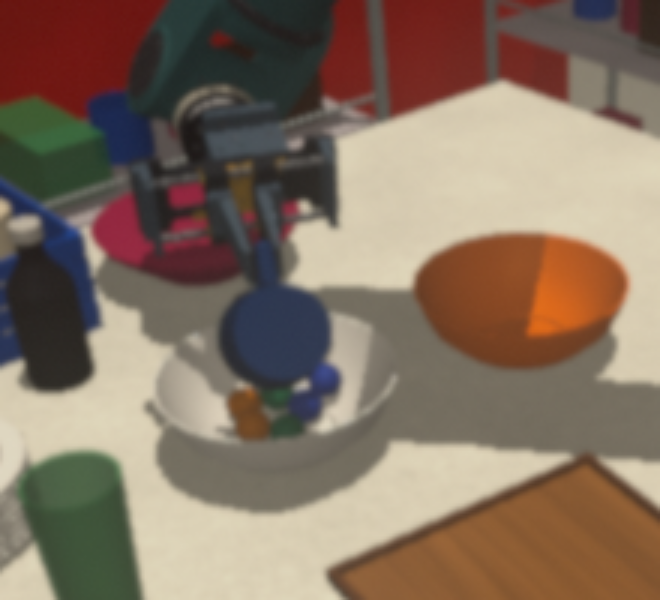

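View pics/t14.png

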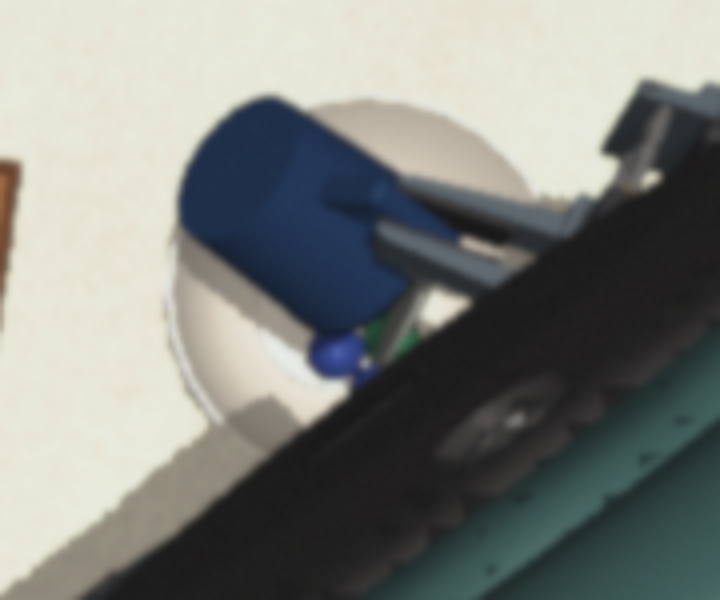

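Six marbles are now in the bowl (two orange, two green, two blue, around crop (280,405)), and the force is 2.2 N, so the mug is empty. Tipping back.

Call:
move_arm([
  [-4,0,0,0,-0.006,-0.001,1],
  [-7,0,0,0,-0.005,-0.002,1],
  [-7,0,0,0,-0.004,-0.002,1],
  [-7,0,0,0,-0.004,-0.003,1],
  [-7,0,0,0,-0.004,-0.003,1],
])

```text
time: 22.88
position: [547.6, -291.3, 223.1]
tool_rot: [-2.309, 0.505, -0.213]
ft_force: [-0.3, -0.2, -2.3]
gripper_width: 0.154
```

```bash
python3 - <<'E'
from h import *
pour([548,-285,258],-115,0,57,5)
E
```

```text
t 22.88 p [ 547.6 -291.3  223.1] q [-0.817  0.402  1.85   0.744  1.331 -0.739] F [-0.3  -0.17 -2.3 ] w 0.154
rows 5 rv/row [-6.64  0.    0.06]
[-6.6372, 0.0017, 0.0636, -0.0005, -0.004, -0.0014, 1.0]
[-6.6372, 0.0017, 0.0636, -0.0005, -0.0038, -0.0019, 1.0]
[-6.6372, 0.0017, 0.0636, -0.0005, -0.0036, -0.0023, 1.0]
[-6.6372, 0.0017, 0.0636, -0.0005, -0.0033, -0.0027, 1.0]
[-6.6372, 0.0017, 0.0636, -0.0005, -0.003, -0.0031, 1.0]
```

Call:
move_arm([
  [-6.8,0,0,0,-0.004,-0.002,1],
  [-6.8,0,0,0,-0.004,-0.002,1],
  [-6.8,0,0,0,-0.004,-0.003,1],
  [-6.8,0,0,0,-0.003,-0.003,1],
  [-6.8,0,0,0,-0.003,-0.003,1],
])

```text
time: 23.3
position: [551.5, -283.2, 244.6]
tool_rot: [-2.882, 0.63, -0.068]
ft_force: [-1.2, 0.3, -2.6]
gripper_width: 0.148
```

```bash
python3 - <<'E'
from h import *
pour([546,-235,258],-113,0,21,5)
E
```

```text
t 23.3 p [ 551.5 -283.2  244.6] q [-0.596  0.231  1.879  0.222  1.07  -0.276] F [-1.15  0.32 -2.55] w 0.148
rows 6 rv/row [-5.87 -0.01 -0.29]
[-5.8712, -0.0071, -0.287, -0.0042, -0.0057, 0.0013, 1.0]
[-5.8712, -0.0071, -0.287, -0.0041, -0.0058, 0.0007, 1.0]
[-5.8712, -0.0071, -0.287, -0.0041, -0.0059, 0.0001, 1.0]
[-5.8712, -0.0071, -0.287, -0.0041, -0.0059, -0.0005, 1.0]
[-5.8712, -0.0071, -0.287, -0.004, -0.0058, -0.0011, 1.0]
[-5.8712, -0.0071, -0.287, -0.004, -0.0057, -0.0017, 1.0]
```

Call:
move_arm([
  [-6.5,0,-0.3,-0.003,-0.008,0.001,1],
  [-6.5,0,-0.3,-0.004,-0.009,0.0005,1],
  [-6.5,0,-0.3,-0.004,-0.009,0,1],
  [-6.5,0,-0.3,-0.004,-0.009,-0.001,1],
  [-6.5,0,-0.3,-0.004,-0.009,-0.001,1],
])

```text
time: 23.72
position: [552.3, -234.4, 243.6]
tool_rot: [2.72, -0.558, -0.101]
ft_force: [-1.4, -0.9, -2.6]
gripper_width: 0.151
```

```bash
python3 - <<'E'
from h import *
pour([535,-90,235],-104,0,0,5)
E
```

```text
t 23.72 p [ 552.3 -234.4  243.6] q [-0.279  0.222  1.92  -0.419  1.084  0.34 ] F [-1.43 -0.89 -2.56] w 0.151
rows 5 rv/row [-4.74  0.98 -1.56]
[-4.741, 0.9833, -1.5593, -0.0142, -0.0228, -0.0046, 1.0]
[-4.741, 0.9833, -1.5593, -0.0135, -0.0227, -0.0068, 1.0]
[-4.741, 0.9833, -1.5593, -0.0127, -0.0224, -0.0088, 1.0]
[-4.741, 0.9833, -1.5593, -0.0119, -0.022, -0.0109, 1.0]
[-4.741, 0.9833, -1.5593, -0.0112, -0.0213, -0.0129, 1.0]
```

Call:
move_arm([
  [-4.8,1,-1.5,-0.013,-0.022,-0.005,1],
  [-4.8,1,-1.5,-0.013,-0.023,-0.007,1],
  [-4.8,1,-1.5,-0.013,-0.023,-0.009,1],
  [-4.8,1,-1.5,-0.012,-0.022,-0.011,1],
  [-4.8,1,-1.5,-0.011,-0.022,-0.013,1],
])

```text
time: 24.13
position: [533.5, -99.5, 223.7]
tool_rot: [2.338, -0.291, -0.117]
ft_force: [0.2, 0.1, -1.7]
gripper_width: 0.154
```

```bash
python3 - <<'E'
from h import *
R=Ro.from_rotvec([2.352,-0.181,-0.073]).as_matrix()
plan([511.3,6,105],R,1,5)
E
```

```text
t 24.13 p [533.5 -99.5 223.7] q [ 0.107  0.297  2.    -0.769  1.281  0.752] F [ 0.21  0.1  -1.66] w 0.154
rows 5 rv/row [ 0.05  0.74 -0.77]
[0.0547, 0.7449, -0.7693, -0.0095, -0.0305, 0.003, 1.0]
[0.0547, 0.7449, -0.7693, -0.0091, -0.0306, 0.0029, 1.0]
[0.0547, 0.7449, -0.7693, -0.0088, -0.0307, 0.0028, 1.0]
[0.0547, 0.7449, -0.7693, -0.0084, -0.0308, 0.0027, 1.0]
[0.0547, 0.7449, -0.7693, -0.008, -0.0309, 0.0026, 1.0]
```

Call:
move_arm([
  [0,0.7,-0.8,-0.0095,-0.031,0.003,1],
  [0,0.7,-0.8,-0.009,-0.033,0.003,1],
  [0,0.7,-0.8,-0.009,-0.033,0.003,1],
  [0,0.7,-0.8,-0.008,-0.028,0.003,1],
  [0,0.7,-0.8,-0.006,-0.018,0.002,1],
])

```text
time: 24.55
position: [511.4, -1.4, 110.3]
tool_rot: [2.352, -0.178, -0.083]
ft_force: [0.4, -0.2, -2.2]
gripper_width: 0.15
```

Call:
move_arm([
  [0,0.1,-0.1,-0.001,-0.006,0,1],
  [0,0,0,0,0,0,1],
])

```text
time: 24.72
position: [511.7, 1.9, 107.4]
tool_rot: [2.351, -0.176, -0.082]
ft_force: [1.0, 0.2, -2.3]
gripper_width: 0.15
```

```bash
python3 - <<'E'
from h import *
p,d=r.snapshot('scene'); cv2.imwrite('pics/s15.png',cv2.resize(p[180:340,240:440,::-1],None,fx=3.5,fy=3.5))
R=Ro.from_rotvec([2.352,-0.181,-0.073]).as_matrix()
plan([511.8,6.2,53],R,1,5)
E
```

```text
t 24.77 p [512.4   1.3 108.3] q [ 0.295  0.47   2.038 -0.76   1.174  0.947] F [-0.01 -0.38 -2.93] w 0.151
rows 5 rv/row [0.01 0.06 0.06]
[0.0118, 0.0563, 0.0557, -0.0002, -0.0085, 0.0072, 1.0]
[0.0118, 0.0563, 0.0557, -0.0002, -0.0085, 0.0072, 1.0]
[0.0118, 0.0563, 0.0557, -0.0002, -0.0085, 0.0072, 1.0]
[0.0118, 0.0563, 0.0557, -0.0002, -0.0085, 0.0072, 1.0]
[0.0118, 0.0563, 0.0557, -0.0003, -0.0085, 0.0072, 1.0]
```

View pics/s15.png

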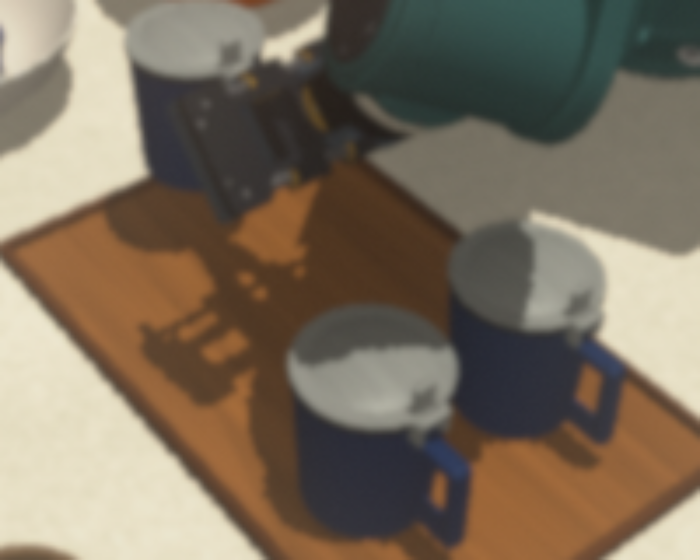

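Call:
move_arm([
  [0,0.1,0.1,0,-0.008,0.007,1],
  [0,0.1,0.1,0,-0.012,0.01,1],
  [0,0.1,0.1,0,-0.011,0.009,1],
  [0,0,0,0,-0.007,0.006,1],
  [0,0,0,0,-0.003,0.003,1],
])

```text
time: 25.18
position: [512.5, 5.0, 53.3]
tool_rot: [2.351, -0.182, -0.074]
ft_force: [-0.0, -0.2, -2.4]
gripper_width: 0.149
```

Call:
move_arm([
  [0,0,0,0,0,0,1],
  [0,0,0,0,0,0,1],
])

```text
time: 25.35
position: [512.8, 5.4, 54.4]
tool_rot: [2.351, -0.182, -0.073]
ft_force: [0.6, -0.6, -2.4]
gripper_width: 0.151
```

Call:
move_arm([
  [0,0,0,-0.001,-0.0013,0.0005,1],
  [0,0,0,0,-0.0008,0.0008,1],
  [0,0,0,0,0,0,1],
])

```text
time: 25.6
position: [512.1, 6.4, 52.3]
tool_rot: [2.351, -0.181, -0.072]
ft_force: [0.5, 1.7, 3.2]
gripper_width: 0.151
```

Contact felt (+3 N). Releasing and retracting.

Call:
move_arm([
  [0,0,0,0,0,0,0.8],
  [0,0,0,0,0,0,0.6],
  [0,0,0,0,0,0,0.6],
  [0,0,0,0,0,0,0.6],
])

```text
time: 25.93
position: [511.5, 6.3, 51.6]
tool_rot: [2.351, -0.181, -0.073]
ft_force: [-0.3, 0.3, -0.9]
gripper_width: 0.382
```

Call:
move_arm([
  [0,0,0,0,0,-0.012,0.6],
  [0,0,0,0,0,-0.022,0.6],
  [0,0,0,0,0,-0.03,0.6],
  [0,0,0,0,0.01,-0.03,0.6],
  [0,0,0,0,0.015,-0.03,0.6],
])

```text
time: 26.35
position: [521.8, 77.1, 158.1]
tool_rot: [2.351, -0.18, -0.074]
ft_force: [0.5, -1.1, 0.3]
gripper_width: 0.402
```

Call:
move_arm([
  [0,0,0,0,0.025,-0.025,0.6],
  [0,0,0,0,0.025,-0.025,0.6],
  [0,0,0,0,0.015,-0.03,0.6],
  [0,0,0,0,0.01,-0.03,0.6],
  [0,0,0,0,0,-0.03,0.6],
])

```text
time: 26.77
position: [528.7, 121.4, 312.5]
tool_rot: [2.353, -0.183, -0.071]
ft_force: [-0.2, -0.2, 0.5]
gripper_width: 0.398
```

Call:
move_arm([
  [0,0,0,0,0,-0.035,0.6],
  [0,0,0,0,0,-0.035,0.6],
  [0,0,0,0,0,-0.03,0.6],
  [0,0,0,0,0,-0.015,0.6],
  [0,0,0,0,0,0,0.6],
])

```text
time: 27.18
position: [541.8, 203.3, 392.7]
tool_rot: [2.354, -0.181, -0.069]
ft_force: [0.8, -0.3, -0.2]
gripper_width: 0.399
```

```bash
python3 - <<'E'
from h import *
for n in ('scene','top'):
    p,d=r.snapshot(n); cv2.imwrite(f'pics/{n}16.png',p[:,:,::-1]); np.save(n+'16.npy',d)
s=rec();print(s['time'],s['position'])
a=cv2.imread('pics/top0.png').astype(int);b=cv2.imread('pics/top16.png').astype(int)
for nm,(u,v) in dict(p2=(200,123),p1=(191,178),p3=(311,167)).items():
    A=a[v-28:v+28,u-40:u+28].astype(np.float32).mean(2);B=b[v-28:v+28,u-40:u+28].astype(np.float32).mean(2)
    ths=[((X>115)).astype(np.uint8) for X in (A,B)]
    print(nm,cv2.phaseCorrelate(A,B,cv2.createHanningWindow((A.shape[1],A.shape[0]),cv2.CV_32F)))
E
```

```text
27.2833 [540.71024859 200.84324145 389.54045295]
p2 ((-1.1943596963930077, 0.3800164244053299), 0.4626560480506332)
p1 ((0.048689697779948915, 0.6032156482086748), 0.5831866758841056)
p3 ((-0.19013073534411262, 0.5251690474192543), 0.8452364685358824)
```

View pics/top16.png

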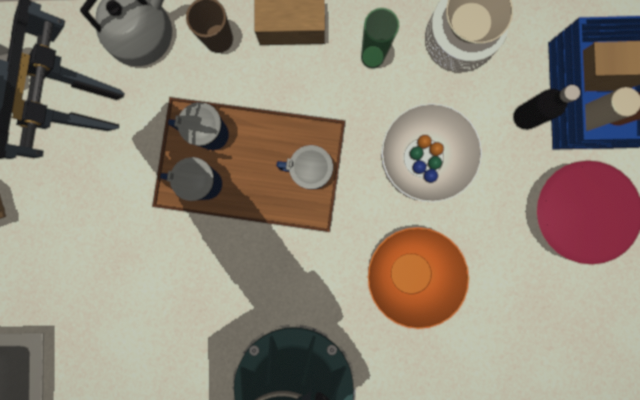

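View pics/scene16.png

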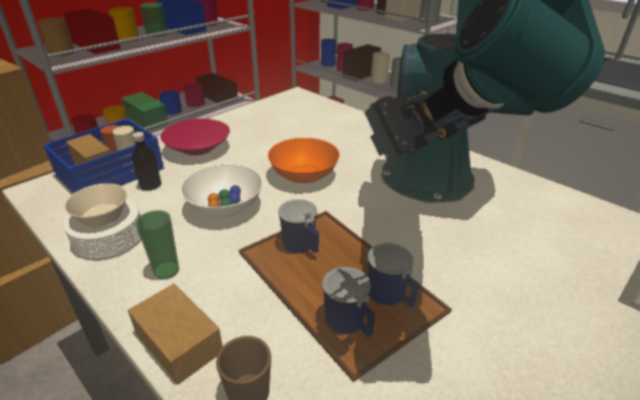

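The top view shows all six marbles in the white bowl around (428,157), and the three mugs standing shut at their places. One depth check of how far the mugs are from where they started.

```bash
python3 - <<'E'
from h import *
cm=r.camera_model('top'); v,u=np.mgrid[0:400,0:640]
def cen(f):
    d=np.load(f);c=np.stack([(u-cm['cx'])/cm['fx']*d,(v-cm['cy'])/cm['fy']*d,d],-1);W=(c-cm['t'])@cm['R'];o=[]
    for i in (1,2,3):
        g=C0+OFF[i][0]*XX[:2]+OFF[i][1]*YY[:2]
        m=(np.hypot(*(W[...,:2]-g).transpose(2,0,1))<62)&(W[...,2]>95)&(W[...,2]<125)&(d>0)
        h=(np.hypot(*(W[...,:2]-g-72*YY[:2]).transpose(2,0,1))<14)&(W[...,2]>70)&(W[...,2]<95)&(d>0)
        o.append(np.r_[W[m].mean(0),W[h].mean(0)])
    return np.array(o)
a,b=cen('top0.npy'),cen('top16.npy');print((b-a).round(1))
E
```

```text
[[-1.4 -0.3  0.  -2.   0.   0.1]
 [-1.1  2.   0.  -3.8  2.6 -0.8]
 [-0.6  0.7 -0.  -1.5  0.1 -0.7]]
```

```bash
python3 -c "
from h import *
print(np.abs(r.read_state()['dq']).max()); print(r.hand_in())"
```

```text
0.026587203943598706
the job is handed in; nothing more can be done
None
```

The job is done and handed in at about 27 s of the 72 s allowed; no verdict is reported on hand-in.

**Weighing:** I lifted each mug by its handle.

| Place | Measured weight | Finding | After tipping |
|---|---|---|---|
| place_1 | about 2.0 N | empty, put back untipped | not tipped |
| place_2 | 3.67 N | loaded | 2.3 N |
| place_3 | 3.43 N | loaded | 2.2 N |

**Tipping:** The mugs from place_2 and place_3 were tipped to about 120° over the white bowl and then set back on the tray.

**Last checks:** The final pictures show all six marbles in the white bowl. All three mugs stand upright with their lids shut, each in its own place.
- **Mug positions:** By depth image the mugs are within about 1–2.5 mm of where they started. The place_2 handle shows 4–5 mm, from few pixels and in shadow. I did not correct these offsets.
- **Other things:** They look unmoved in the final pictures.
- **Forces:** The highest reading I saw was a brief 17 N when the empty mug touched down; readings come only at the end of each move.

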